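# File the fret ends on both edges of a neck blank

## Task

Dress the fret ends along both long edges of the fretted neck blank. Lay the edge that faces the long file at the start flat against the file at its open end, with the rear quarter or so of the blank still sticking out before the file, and slide the blank along, bearing steadily but not hard on the file the whole way, until its end meets the stop; then take it off, turn it end for end with the frets still up, and run its other edge along the file from the open end to the stop in the same way. Leave it lying there, flat against the file and up to the stop, and do not disturb the other things on the bench.

Things in the scene. Friction and masses are not known exactly. Their poses are not given: they have to be found in the camera images.
- blank: Loose neck blank, light maple with a dark fingerboard and steel frets on top: a plain block 48 mm wide (x), 200 long (y), 30 high (z), 0.2 to 0.45 kg. Origin at the centre of its underside, z up. The frets lie wider apart towards its -y end. Its +x long edge (edge1) roughly faces the file at the start.
- edge1 (a point): Middle of the blank's +x long side face, 15 mm up: the edge to be filed first.
- edge2 (a point): Middle of the blank's -x long side face, 15 mm up: the edge to be filed second.
- jig: Fixed jig. Origin on the bench, mid-length of the file, at its working face (at rest); y runs along the file from its open entry end (y -125 mm) to the stop; x points into the file, away from the robot. Base and back rail behind the file: to x 75 mm, 40 high. Stop: post x -38 to -14, y 175 to 195, 34 high; foot plate x -46 to -6, y 195 to 235, 5 high. Open bench between file end (y 125) and stop.
- file: Steel bar 250 mm long (y), 12 thick (x), flat working face 6 to 38 mm above the bench. Origin on the bench below the face's middle, axes as the jig's. It floats on stiff rubber mounts that give towards +x, 8 mm at most. Good filing pressure is 3 to 12 N square to the face: under 2 N it does not cut, 25 N ruins the mounts.
- can: Bystander: metal can, 66 mm across, 120 mm high; origin at the centre of its underside.
- jar: Bystander: small amber jar, 48 mm across, 80 mm high; origin at the centre of its underside.
- tape: Bystander: roll of paper tape lying flat, 76 mm across, 20 mm high; origin at the centre of its underside.
- driver: Bystander: screwdriver lying on the bench along its x, about 200 mm long; origin near its middle.

How it is judged:
On the way, in this order (a step that is already met when the one before it is completed fails the run):
1. first edge laid flat and bearing on the file (2 N or more) at the entry, the blank's middle 40 to 130 mm before the file's middle (x of edge1 in the frame of file above -0.003 m and angle between the x axis of blank and the x axis of file, either way round below 0.03 rad and angle between blank's own z axis and vertical below 0.05 rad and y of blank in the frame of jig between -0.13 and -0.04 m and contact force between blank and file above 2 N), for 0.1 s.
2. first edge still flat and bearing on the file (2 N or more) while the blank's middle is 30 to 0 mm before the file's middle (x of edge1 in the frame of file above -0.003 m and angle between the x axis of blank and the x axis of file, either way round below 0.03 rad and angle between blank's own z axis and vertical below 0.05 rad and y of blank in the frame of jig between -0.03 and 0 m and contact force between blank and file above 2 N), for 0.1 s.
3. first edge still flat and bearing on the file (2 N or more) while the blank's middle is 20 to 50 mm past the file's middle (x of edge1 in the frame of file above -0.003 m and angle between the x axis of blank and the x axis of file, either way round below 0.03 rad and angle between blank's own z axis and vertical below 0.05 rad and y of blank in the frame of jig between 0.02 and 0.05 m and contact force between blank and file above 2 N), for 0.1 s.
4. first edge flat and bearing on the file (2 N or more) with the blank's end within 5 mm of the stop (x of edge1 in the frame of file above -0.003 m and angle between the x axis of blank and the x axis of file, either way round below 0.03 rad and angle between blank's own z axis and vertical below 0.05 rad and y of blank in the frame of jig between 0.07 and 0.08 m and contact force between blank and file above 2 N), for 0.1 s.
5. second edge laid flat and bearing on the file (2 N or more) at the entry, the blank's middle 40 to 130 mm before the file's middle (x of edge2 in the frame of file above -0.003 m and angle between the x axis of blank and the x axis of file, either way round below 0.03 rad and angle between blank's own z axis and vertical below 0.05 rad and y of blank in the frame of jig between -0.13 and -0.04 m and contact force between blank and file above 2 N), for 0.1 s.
6. second edge still flat and bearing on the file (2 N or more) while the blank's middle is 30 to 0 mm before the file's middle (x of edge2 in the frame of file above -0.003 m and angle between the x axis of blank and the x axis of file, either way round below 0.03 rad and angle between blank's own z axis and vertical below 0.05 rad and y of blank in the frame of jig between -0.03 and 0 m and contact force between blank and file above 2 N), for 0.1 s.
7. second edge still flat and bearing on the file (2 N or more) while the blank's middle is 20 to 50 mm past the file's middle (x of edge2 in the frame of file above -0.003 m and angle between the x axis of blank and the x axis of file, either way round below 0.03 rad and angle between blank's own z axis and vertical below 0.05 rad and y of blank in the frame of jig between 0.02 and 0.05 m and contact force between blank and file above 2 N), for 0.1 s.
8. second edge flat and bearing on the file (2 N or more) with the blank's end within 5 mm of the stop (x of edge2 in the frame of file above -0.003 m and angle between the x axis of blank and the x axis of file, either way round below 0.03 rad and angle between blank's own z axis and vertical below 0.05 rad and y of blank in the frame of jig between 0.07 and 0.08 m and contact force between blank and file above 2 N), for 0.1 s.
At the end, for the whole second after the job is handed in: The blank rests flat on the bench, frets up, its second edge within 5 mm of the file's face and parallel to it within 0.04 rad, its end within 7 mm of the stop (x of edge2 in the frame of file between -0.005 and 0.005 m and angle between the x axis of blank and the x axis of file, either way round below 0.04 rad and y of blank in the frame of jig between 0.068 and 0.08 m and angle between blank's own z axis and vertical below 0.05 rad and height (world z) of blank below 0.005 m and linear speed of blank below 0.01 m/s); the robot touches nothing.
It fails at once if the file is pressed with 25 N or more (contact force between blank and file above 25 N).
It fails at once if the can is moved more than 30 mm (distance of can from where it was at the start of the episode above 0.03 m).
It fails at once if the jar is moved more than 30 mm (distance of jar from where it was at the start of the episode above 0.03 m).
It fails at once if the roll of tape is moved more than 30 mm (distance of tape from where it was at the start of the episode above 0.03 m).
It fails at once if the screwdriver is moved more than 30 mm (distance of driver from where it was at the start of the episode above 0.03 m).
It also fails if it takes over 72 s, if anything falls off the work surface, if the arm or the gripper's body presses on something with over 40 N, if the wrist force passes 120 N, or if a joint passes its speed limit or range.

## Robot

A 6-joint arm with a two-finger parallel gripper is mounted at the origin on the work surface. World frame = base frame: x ahead of the robot, y to its left, z up, the work surface at z = 0. Lengths are in m, angles in rad, forces in N, time in s.
With the tool pointing down it reaches from about 0.4 to 0.825 m from the base axis. Payload 7 kg.
Tool frame: the origin (TCP) lies midway between the tips of the shut fingers; the grasp point (between the pads) lies 19 mm behind it; z points along the fingers, y is the line along which they close (so a half turn about z gives the same grasp; the last joint's range is limited). The gripper opens to 85 mm and grips with 20 to 120 N. Pads are 22 mm wide; open, the fingers measure 114 mm over their backs; the gripper's body (76 mm by 85 mm) begins 54 mm behind the grasp point. The pads swing forward as they close: fully open they stand 13 mm farther back than shut.
Start: joints at [-1.005, 0.359, 0.012, 0, -1.224, -0.288], TCP at [0.185, -0.649, 0.231] pointing down, gripper open.
Joint ranges: [-3.07, 3.07], [-1.43, 2.12], [-1.02, 1.25], [-3.03, 1.67], [-3.05, -0], [-3.03, 3.03]. Speed limits (rad/s): [2.39, 2.39, 3.01, 3.14, 3.14, 3.14].

## Interface

Orientations are given as a unit quaternion [x, y, z, w].
In Python, from bench import status, viewer, manip, models gives the robot as it stands.
- The arm moves only by the tool send_rows, never from a script. Its argument "targets" is a list of rows, each an object with "dp": the shift along the tool's x, y, z scaled (see below), a list of three; "roll": the turn about the tool's z scaled (see below); "hand": the opening, from 0 (shut) to 1 (fully open). In form: [{"dp": [tx, ty, tz], "roll": roll, "hand": hand}, ...]. A call has 1 to 10 rows; each row shifts and turns the commanded pose from where the row before left it, along the tool's axes as they then stand; what a row does not reach is not made up. The controller multiplies each number of a shift by 2.5 cm and each number of a turn by 0.08 rad. A row lasts 1/8 s, in which the tool goes at most 62.5 mm and 10.7 degrees, less where a joint would pass 70% of its speed; a pose out of reach is approached as far as the arm can. A call with a number of a shift or a turn outside -1 to 1 is refused whole. A call with a gripper value outside its range is refused whole. The fingers move at their own pace and stop on an object; "newtons" is the grip in N (left out, the last holds). Time passes only in rows, so rows that do not move let the fingers close. It gives the time, the measured TCP pose, the force, the opening and the grip force at its end, in the units of the state.
- status.sense(): the state, without advancing time (a new reading comes with each control period).
- viewer.read_camera(name): name is "scene" or "side" or "wrist"; returns a dict with "image" (480x640x3 uint8, blue, green, red), "camera_matrix" (3x3 intrinsics, pixels), "k1" (the pictures are not rectified: a ray, as slopes to the right and down, at radius r is drawn at 1 + k1 r^2 times it, then the intrinsics apply), "camera_from_world" (4x4, takes a point from world to camera coordinates); the wrist camera has in their place "T_tool_cam" (4x4, takes a point from camera to tool coordinates, whose origin is the TCP and whose axes are the flange's). Camera axes: x right, y down, z forward; pixel columns grow to the right and rows downward; lengths in m; the calibration is good to about 2 mm. A picture is of the moment at which its call begins: read the wrist's pose just before it. There is no depth.
- manip.sign_off(): hands the job in; it is judged then, once.
Trained networks look in the newest picture that a camera, given by its name, has taken for a name from the list of things; names that differ only in an ending like _2 or _b are one class to them, and where a whole thing is asked for, a point or a joint stands for the part that bears it (a point fixed in the world has none). Each returns a list of dicts, best first, with "score" (0 to 1); they miss things now and then, are a little off and sometimes report something else, mostly with a low value. They report only what shows in the picture. A call takes as long as a camera call.
- models.outline_of(camera, target): "pixels" (480x640 bool, what is visible of it) and "box" ([left, top, width, height] in pixels, round what is visible of it).
The state is a dict: "clock": time; "joint_pos": joint angles; "qd": joint speeds; "tau": joint torques, N m; "eef_pos": TCP position; "orientation": TCP orientation; "contact_force": force on the tool from outside, world axes, zero at the start; "ft_torque": the same for the moment, N m; "width": finger opening in m; "finger_force": force on a finger pad.
Only numpy, scipy, OpenCV 4.12 (cv2) and the standard library are available. Lean on these libraries where they do the work, as an engineer would, in place of code of your own. Each camera call takes 0.05 s, during which the arm holds its last target. There are 200 camera calls.

## Working session

There is one attempt and no reset: what is moved stays moved. The work goes in short steps, Python scripts to look and compute and a tool call to move; the robot and the scene stay as the last step left them, time stands still between calls to the robot, and variables do not carry over. Pictures are saved under pics/ and viewed, at most 10 in all, crops included, and the job is handed in when it is done.

Besides the shell and the picture viewer there is one more tool, called after "Request:" as name(argument=value, ...), one argument or row to a line, values as JSON. send_rows: Moves the arm, as the interface text tells. Its arguments: {"type":"object","properties":{"targets":{"type":"array","items":{"type":"object","properties":{"dp":{"type":"array","items":{"type":"number","minimum":-1,"maximum":1}},"roll":{"type":"number","minimum":-1,"maximum":1},"hand":{"type":"number"}}}},"newtons":{"type":"number"}},"required":["targets"]}

```bash
mkdir -p pics; ls; python3 - <<'E'
from bench import status, viewer, manip, models
import cv2, numpy as np
s=status.sense(); print({k:np.round(v,3).tolist() for k,v in s.items()})
ims=[]
for c in ["scene","side"]:
    r=viewer.read_camera(c); ims.append(r["image"])
    cv2.imwrite(f"pics/{c}0.png",r["image"])
    print(c,r["camera_matrix"],r["k1"],np.round(r["camera_from_world"],4).tolist())
    for n in ["blank","jig","file","can","jar","tape","driver"]:
        d=models.outline_of(c,n); print(n,[(round(x["score"],2),x["box"]) for x in d[:2]])
E
```

```text
pics
{'clock': 0.0, 'joint_pos': [-1.005, 0.359, 0.011, -0.0, -1.224, -0.288], 'qd': [0.001, 0.001, -0.001, -0.0, -0.0, -0.002], 'tau': [0.001, -58.332, 29.34, 6.937, -0.006, 0.0], 'eef_pos': [0.185, -0.649, 0.23], 'orientation': [-0.138, 0.99, 0.001, -0.0], 'contact_force': [0.242, -0.382, 0.724], 'ft_torque': [0.017, -0.036, 0.02], 'finger_force': 0.0, 'width': 0.085}
scene [[527.15126495   0.         317.63858723]
 [  0.         527.15126495 242.46089636]
 [  0.           0.           1.        ]] -0.03590914454383171 [[-0.0635, 0.998, -0.0038, 0.0318], [0.6672, 0.0396, -0.7438, -0.3059], [-0.7421, -0.0497, -0.6684, 1.729], [0.0, 0.0, 0.0, 1.0]]
blank [(0.97, [308.0, 224.4, 78.8, 30.9])]
jig [(0.92, [234.3, 277.8, 162.6, 49.4])]
file [(0.96, [239.4, 277.9, 105.8, 25.5])]
can [(0.65, [478.9, 266.8, 39.6, 56.2])]
jar [(0.86, [176.3, 203.3, 19.8, 32.8]), (0.49, [133.1, 256.6, 10.8, 55.7])]
tape [(0.69, [429.9, 226.6, 29.4, 23.1]), (0.6, [236.4, 278.9, 159.5, 51.3])]
driver [(0.59, [132.5, 254.2, 10.1, 59.6])]
side [[524.28286229   0.         324.44676699]
 [  0.         524.28286229 235.51499053]
 [  0.           0.           1.        ]] 0.01566011700385318 [[0.9988, -0.0482, 0.0009, -0.5106], [-0.0253, -0.5399, -0.8414, 0.0418], [0.041, 0.8404, -0.5405, 1.065], [0.0, 0.0, 0.0, 1.0]]
blank [(0.62, [273.8, 198.0, 44.8, 58.7])]
jig [(0.97, [376.8, 201.0, 61.0, 99.6])]
file [(0.71, [396.5, 213.5, 24.3, 82.0])]
can [(0.89, [361.1, 119.4, 27.9, 51.4]), (0.26, [277.1, 198.8, 43.9, 55.0])]
jar [(0.94, [264.7, 338.5, 32.5, 57.3])]
tape [(0.67, [274.8, 166.3, 26.6, 20.9]), (0.53, [263.0, 336.1, 36.5, 60.6])]
driver [(0.7, [272.0, 198.6, 49.7, 59.8]), (0.61, [371.8, 395.1, 131.7, 45.0])]
```

```bash
python3 - <<'E'
import cv2,numpy as np
a=cv2.imread("pics/scene0.png")[190:340,120:540];b=cv2.imread("pics/side0.png")[100:460,230:520]
cv2.imwrite("pics/s_crop.png",cv2.resize(a,None,fx=1.9,fy=1.9,interpolation=cv2.INTER_CUBIC))
cv2.imwrite("pics/d_crop.png",cv2.resize(b,None,fx=1.65,fy=1.65,interpolation=cv2.INTER_CUBIC))
E
```

```text
(no output)
```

View pics/s_crop.png

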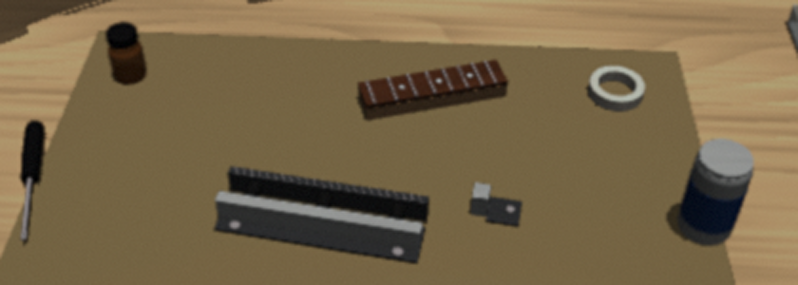

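View pics/d_crop.png

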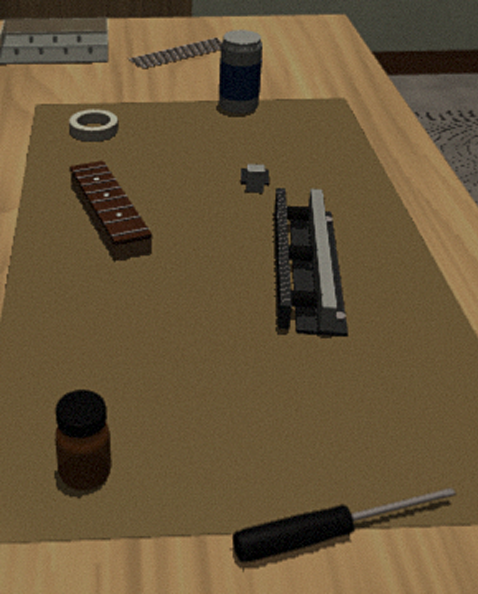

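```bash
cat > h.py <<'E'
from bench import status, viewer, manip, models
import cv2, numpy as np
from scipy.optimize import minimize
from scipy.spatial.transform import Rotation as R
def grab(c):
    s=status.sense(); r=viewer.read_camera(c)
    if c=="wrist":
        T=np.eye(4);T[:3,:3]=R.from_quat(s["orientation"]).as_matrix();T[:3,3]=s["eef_pos"]
        r["camera_from_world"]=np.linalg.inv(T@r["T_tool_cam"])
    return r
def proj(r,P):
    P=np.asarray(P,float).reshape(-1,3);M=r["camera_from_world"]
    c=P@M[:3,:3].T+M[:3,3]; u=c[:,:2]/c[:,2:]
    u=u*(1+r["k1"]*(u**2).sum(1,keepdims=True)); K=r["camera_matrix"]
    return u@np.diag([K[0,0],K[1,1]])+K[:2,2]
def ray(r,px,z):
    K=r["camera_matrix"];px=np.asarray(px,float).reshape(-1,2);d=(px-K[:2,2])/[K[0,0],K[1,1]];u=d.copy()
    for _ in range(8):u=d/(1+r["k1"]*(u**2).sum(1,keepdims=True))
    M=r["camera_from_world"];o=-M[:3,:3].T@M[:3,3];v=np.c_[u,np.ones(len(u))]@M[:3,:3]
    return o+v*((z-o[2])/v[:,2])[:,None]
def box(p,b,z0=0):
    x,y,a=p[:3];c,s=np.cos(a),np.sin(a)
    q=np.array([[X,Y,Z+z0] for X in b[0] for Y in b[1] for Z in b[2]])
    return np.c_[x+c*q[:,0]-s*q[:,1],y+s*q[:,0]+c*q[:,1],q[:,2]]
BL=[(-.024,.024),(-.1,.1),(0,.03)]; FI=[(0,.012),(-.125,.125),(.006,.038)]
def fit(views,b,p0,z0=0,blur=2):
    masks=[(r,cv2.GaussianBlur(m.astype(np.float32),(0,0),blur)) for r,m in views]
    def cost(p):
        t=0
        for r,m in masks:
            h=cv2.convexHull(np.float32(proj(r,box(p,b,p[3] if len(p)>3 else z0))))
            k=np.zeros(m.shape,np.uint8);cv2.fillConvexPoly(k,np.int32(np.round(h*16)),255,cv2.LINE_AA,4)
            k=cv2.GaussianBlur(k.astype(np.float32)/255,(0,0),blur)
            t+=((k-m)**2).sum()/m.sum()
        return t
    S=np.array([p0]+[np.add(p0,d) for d in np.diag([.02,.02,.1,.01][:len(p0)])])
    return minimize(cost,p0,method="Nelder-Mead",options=dict(initial_simplex=S,xatol=1e-4,fatol=1e-5,maxiter=400))
E
python3 - <<'E'
from h import *
C={c:grab(c) for c in["scene","side"]}
print(ray(C["scene"],[[345,235]],.03),ray(C["side"],[[296,222]],.03))
print("tape,can,jar,driver",ray(C["scene"],[[444,238],[498,318],[186,234],[138,285]],.0).round(3).tolist())
print("stop top L,R",ray(C["scene"],[[369,287],[379,288]],.034).round(3).tolist())
V={n:[(C[c],models.outline_of(c,n)[0]["pixels"]) for c in C] for n in["blank","file"]}
for n,b,p0 in[("blank",BL,[.4,.03,0]),("file",FI,[.65,-.05,0])]:
    for q in (p0,p0+[0.]):
        o=fit(V[n],b,q);print(n,o.x.round(4),round(o.fun,3))
E
```

```text
[[0.45884101 0.06844269 0.03      ]] [[0.45332202 0.06295307 0.03      ]]
tape,can,jar,driver [[0.421, 0.332, 0.0], [0.691, 0.424, 0.0], [0.446, -0.359, -0.0], [0.639, -0.429, 0.0]]
stop top L,R [[0.644, 0.129, 0.034], [0.645, 0.152, 0.034]]
blank [0.4505 0.0745 0.3088] 0.03
blank [0.4508 0.0735 0.302  0.0018] 0.025
file [ 0.6541 -0.0492 -0.1459] 0.266
file [ 0.655  -0.0495 -0.1475  0.0044] 0.236
```

```bash
cat >> h.py <<'E'
def ang(q): 
    m=R.from_quat(q).as_matrix(); return np.degrees(np.arctan2(m[1,0],m[0,0]))
def plan(x,y,z,a,n=None,start=None,hand=1):
    """rows from the pose to TCP x,y,z, tool-x angle a (deg, unwrapped -264..84)"""
    if start is None:
        s=status.sense(); a0=ang(s["orientation"]); p0=np.array(s["eef_pos"])
    else: p0,a0=np.array(start[:3]),start[3]
    if a0>88:a0-=360
    if a0<-264:a0+=360
    dp=np.array([x,y,z])-p0; da=np.radians(a-a0)
    k=int(np.ceil(max(np.abs(dp).max()/.0235,np.linalg.norm(dp[:2])/.0248,abs(da)/.08,1))) if n is None else n
    print("from",p0.round(4),round(a0,2),"rows",k)
    pc=p0.copy();ac=np.radians(a0)
    for i in range(k):
        t=p0+dp*(i+1)/k; d=t-pc; c,s_=np.cos(ac),np.sin(ac)
        u=np.round([ (c*d[0]+s_*d[1])/.025,(s_*d[0]-c*d[1])/.025,-d[2]/.025],2); r=round(-(np.radians(a)-ac)/(k-i)/.08,2) if abs(da)>.001 else 0
        pc+=.025*np.array([c*u[0]+s_*u[1], s_*u[0]-c*u[1], -u[2]]); ac-=r*.08
        print('{"dp":[%g,%g,%g],"roll":%g,"hand":%g},'%(*u,r,hand))
def pose():
    s=status.sense(); print(round(s["clock"],2),np.round(s["eef_pos"],4),round(ang(s["orientation"]),2),"F",np.round(s["contact_force"],1),"w",round(s["width"],4),"ff",round(s["finger_force"],1),"q6",round(s["joint_pos"][5],2))
E
python3 - <<'E'
from h import *
print(np.round(viewer.read_camera("wrist")["T_tool_cam"],3).tolist())
plan(.5,0,.38,-74)
E
```

```text
[[0.0, -0.951, -0.309, 0.08], [1.0, 0.0, 0.001, -0.0], [-0.001, -0.309, 0.951, -0.143], [0.0, 0.0, 0.0, 1.0]]
from [ 0.1851 -0.6491  0.2313] -164.08 rows 30
{"dp":[-0.64,0.72,-0.2],"roll":-0.66,"hand":1},
{"dp":[-0.68,0.68,-0.2],"roll":-0.65,"hand":1},
{"dp":[-0.71,0.65,-0.19],"roll":-0.66,"hand":1},
{"dp":[-0.75,0.6,-0.2],"roll":-0.65,"hand":1},
{"dp":[-0.77,0.57,-0.2],"roll":-0.66,"hand":1},
{"dp":[-0.81,0.53,-0.2],"roll":-0.65,"hand":1},
{"dp":[-0.83,0.48,-0.2],"roll":-0.66,"hand":1},
{"dp":[-0.86,0.44,-0.2],"roll":-0.65,"hand":1},
{"dp":[-0.87,0.39,-0.19],"roll":-0.66,"hand":1},
{"dp":[-0.9,0.35,-0.2],"roll":-0.65,"hand":1},
{"dp":[-0.91,0.3,-0.2],"roll":-0.66,"hand":1},
{"dp":[-0.93,0.25,-0.2],"roll":-0.65,"hand":1},
{"dp":[-0.94,0.21,-0.2],"roll":-0.66,"hand":1},
{"dp":[-0.95,0.15,-0.2],"roll":-0.65,"hand":1},
{"dp":[-0.96,0.1,-0.19],"roll":-0.66,"hand":1},
{"dp":[-0.96,0.05,-0.2],"roll":-0.65,"hand":1},
{"dp":[-0.96,0.01,-0.2],"roll":-0.66,"hand":1},
{"dp":[-0.96,-0.05,-0.2],"roll":-0.65,"hand":1},
{"dp":[-0.96,-0.1,-0.2],"roll":-0.66,"hand":1},
{"dp":[-0.95,-0.15,-0.19],"roll":-0.65,"hand":1},
{"dp":[-0.94,-0.19,-0.2],"roll":-0.66,"hand":1},
{"dp":[-0.93,-0.25,-0.2],"roll":-0.65,"hand":1},
{"dp":[-0.92,-0.3,-0.2],"roll":-0.66,"hand":1},
{"dp":[-0.9,-0.34,-0.2],"roll":-0.65,"hand":1},
{"dp":[-0.88,-0.39,-0.2],"roll":-0.66,"hand":1},
{"dp":[-0.85,-0.43,-0.19],"roll":-0.65,"hand":1},
{"dp":[-0.84,-0.48,-0.2],"roll":-0.66,"hand":1},
{"dp":[-0.81,-0.52,-0.2],"roll":-0.65,"hand":1},
{"dp":[-0.78,-0.57,-0.2],"roll":-0.66,"hand":1},
{"dp":[-0.74,-0.6,-0.2],"roll":-0.65,"hand":1},
```

Request:
send_rows(
  targets=[
    {"dp": [-0.64, 0.72, -0.2], "roll": -0.66, "hand": 1},
    {"dp": [-0.68, 0.68, -0.2], "roll": -0.65, "hand": 1},
    {"dp": [-0.71, 0.65, -0.2], "roll": -0.66, "hand": 1},
    {"dp": [-0.75, 0.6, -0.2], "roll": -0.65, "hand": 1},
    {"dp": [-0.77, 0.57, -0.2], "roll": -0.66, "hand": 1},
    {"dp": [-0.81, 0.53, -0.2], "roll": -0.65, "hand": 1},
    {"dp": [-0.83, 0.48, -0.2], "roll": -0.66, "hand": 1},
    {"dp": [-0.86, 0.44, -0.2], "roll": -0.65, "hand": 1},
    {"dp": [-0.87, 0.39, -0.2], "roll": -0.66, "hand": 1},
    {"dp": [-0.9, 0.35, -0.2], "roll": -0.65, "hand": 1},
  ],
)

```text
clock: 2.4
eef_pos: [0.2906, -0.4311, 0.2819]
orientation: [-0.392, 0.92, -0.0, 0.0]
contact_force: [0.9, -0.2, 0.2]
width: 0.0852
finger_force: 0.0
```

Request:
send_rows(
  targets=[
    {"dp": [-0.91, 0.3, -0.2], "roll": -0.66, "hand": 1},
    {"dp": [-0.93, 0.25, -0.2], "roll": -0.65, "hand": 1},
    {"dp": [-0.94, 0.21, -0.2], "roll": -0.66, "hand": 1},
    {"dp": [-0.95, 0.15, -0.2], "roll": -0.65, "hand": 1},
    {"dp": [-0.96, 0.1, -0.2], "roll": -0.66, "hand": 1},
    {"dp": [-0.96, 0.05, -0.2], "roll": -0.65, "hand": 1},
    {"dp": [-0.96, 0.01, -0.2], "roll": -0.66, "hand": 1},
    {"dp": [-0.96, -0.05, -0.2], "roll": -0.65, "hand": 1},
    {"dp": [-0.96, -0.1, -0.2], "roll": -0.66, "hand": 1},
    {"dp": [-0.95, -0.15, -0.2], "roll": -0.65, "hand": 1},
  ],
)

```text
clock: 3.65
eef_pos: [0.395, -0.2148, 0.3319]
orientation: [-0.617, 0.787, -0.0, 0.0]
contact_force: [-0.4, 0.3, -0.0]
width: 0.0854
finger_force: 0.0
```

Request:
send_rows(
  targets=[
    {"dp": [-0.94, -0.19, -0.2], "roll": -0.66, "hand": 1},
    {"dp": [-0.93, -0.25, -0.2], "roll": -0.65, "hand": 1},
    {"dp": [-0.92, -0.3, -0.2], "roll": -0.66, "hand": 1},
    {"dp": [-0.9, -0.34, -0.2], "roll": -0.65, "hand": 1},
    {"dp": [-0.88, -0.39, -0.2], "roll": -0.66, "hand": 1},
    {"dp": [-0.85, -0.43, -0.2], "roll": -0.65, "hand": 1},
    {"dp": [-0.84, -0.48, -0.2], "roll": -0.66, "hand": 1},
    {"dp": [-0.81, -0.52, -0.2], "roll": -0.65, "hand": 1},
    {"dp": [-0.78, -0.57, -0.2], "roll": -0.66, "hand": 1},
    {"dp": [-0.74, -0.6, -0.2], "roll": -0.65, "hand": 1},
  ],
)

```text
clock: 4.9
eef_pos: [0.4998, 0.0013, 0.382]
orientation: [0.8, -0.6, 0.0, -0.0]
contact_force: [-0.0, -0.2, -0.5]
width: 0.0855
finger_force: 0.0
```

```bash
python3 - <<'E'
from h import *
pose(); r=grab("wrist"); cv2.imwrite("pics/w1.png",r["image"])
V={}
for n,b,p0 in[("blank",BL,[.45,.074,.3]),("file",FI,[.654,-.05,-.146])]:
    d=models.outline_of("wrist",n); print(n,[(round(x["score"],2),np.round(x["box"]).tolist()) for x in d[:2]])
    o=fit([(r,d[0]["pixels"])],b,p0);print(o.x.round(4),round(o.fun,3))
E
```

```text
4.9 [0.4998 0.0013 0.382 ] -73.78 F [-0.  -0.2 -0.5] w 0.0855 ff 0.0 q6 -0.11
blank [(0.74, [322.0, 167.0, 42.0, 144.0])]
[0.4501 0.0742 0.3046] 0.007
file [(0.96, [157.0, 1.0, 101.0, 195.0]), (0.33, [321.0, 163.0, 39.0, 146.0])]
[ 0.6541 -0.0502 -0.144 ] 0.175
```

View pics/w1.png

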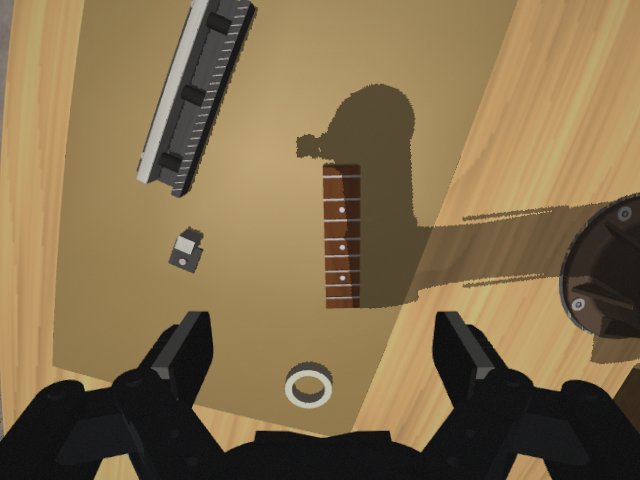

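```bash
python3 - <<'E'
from h import *
im=cv2.imread("pics/w1.png")[0:280,120:280]
cv2.imwrite("pics/w1c.png",cv2.resize(im,None,fx=2.14,fy=2.14,interpolation=cv2.INTER_CUBIC))
r=grab("wrist")
p=[.654,-.05,-.146]
def J(q): return proj(r,box(p,[(q[0],),(q[1],),(q[2],)]))[0].round(1)
for q in [(0,.125,.038),(0,-.0,.038),(0,.125,.006),(.012,.125,.038),(-.038,.175,.034),(-.014,.175,.034),(-.014,.195,.034),(-.038,.195,.034)]: print(q,J(q),(J(q)-[120,0])*2.14)
plan(.45,.074,.12,-72.5)
plan(.45,.074,.006,-72.5,start=(.45,.074,.12,-72.5))
E
```

```text
(0, 0.125, 0.038) [177.8 197.6] [123.692 422.864]
(0, -0.0, 0.038) [210.5 104.7] [193.67  224.058]
(0, 0.125, 0.006) [186.  192.8] [141.24  412.592]
(0.012, 0.125, 0.038) [169.1 193.9] [105.074 414.946]
(-0.038, 0.175, 0.034) [193.9 241.7] [158.146 517.238]
(-0.014, 0.175, 0.034) [177.2 234.7] [122.408 502.258]
(-0.014, 0.195, 0.034) [172.8 247.5] [112.992 529.65 ]
(-0.038, 0.195, 0.034) [189.3 254.4] [148.302 544.416]
from [0.4998 0.0005 0.3813] -73.93 rows 12
{"dp":[-0.28,0.09,0.87],"roll":-0.03,"hand":1},
{"dp":[-0.28,0.09,0.87],"roll":-0.03,"hand":1},
{"dp":[-0.28,0.09,0.87],"roll":-0.03,"hand":1},
{"dp":[-0.29,0.09,0.87],"roll":-0.02,"hand":1},
{"dp":[-0.28,0.09,0.87],"roll":-0.03,"hand":1},
{"dp":[-0.28,0.09,0.88],"roll":-0.02,"hand":1},
{"dp":[-0.28,0.09,0.87],"roll":-0.03,"hand":1},
{"dp":[-0.29,0.09,0.87],"roll":-0.02,"hand":1},
{"dp":[-0.28,0.08,0.87],"roll":-0.03,"hand":1},
{"dp":[-0.28,0.09,0.87],"roll":-0.02,"hand":1},
{"dp":[-0.28,0.09,0.87],"roll":-0.03,"hand":1},
{"dp":[-0.29,0.08,0.87],"roll":-0.02,"hand":1},
from [0.45  0.074 0.12 ] -72.5 rows 5
{"dp":[0,-0,0.91],"roll":0,"hand":1},
{"dp":[0,-0,0.91],"roll":0,"hand":1},
{"dp":[0,-0,0.92],"roll":0,"hand":1},
{"dp":[0,-0,0.91],"roll":0,"hand":1},
{"dp":[0,-0,0.91],"roll":0,"hand":1},
```

View pics/w1c.png

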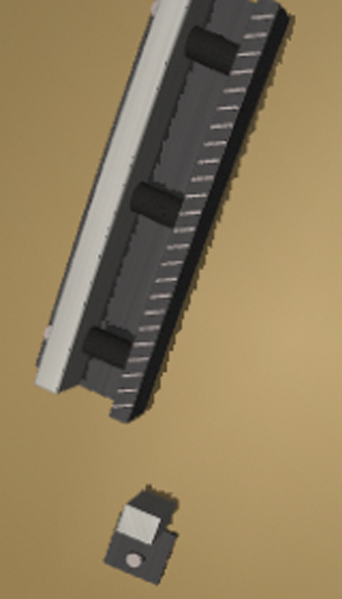

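Request:
send_rows(
  targets=[
    {"dp": [0.3, -0.9, 0.2], "roll": 0, "hand": 1},
    {"dp": [0.3, -0.9, 0.2], "roll": 0, "hand": 1},
    {"dp": [0.4, -0.9, 0.2], "roll": 0, "hand": 1},
    {"dp": [0.4, -0.9, 0.2], "roll": 0, "hand": 1},
    {"dp": [0.4, -0.9, 0.2], "roll": 0, "hand": 1},
    {"dp": [0, 0, 0], "roll": 0, "hand": 1},
  ],
)

```text
clock: 5.85
eef_pos: [0.6209, -0.0131, 0.3545]
orientation: [0.798, -0.602, -0.001, 0.001]
contact_force: [-0.4, -0.3, -1.2]
width: 0.0855
finger_force: 0.0
```

```bash
python3 - <<'E'
from h import *
pose(); r=grab("wrist"); im=r["image"]; cv2.imwrite("pics/w2.png",im)
import pickle; pickle.dump(r,open("w2.pkl","wb"))
d=models.outline_of("wrist","file");m=d[0]["pixels"]; print(d[0]["score"],d[0]["box"])
p=[.6515,-.05,-.144]
out=im.copy()
for b in (FI,[(-.038,-.014),(.175,.195),(0,.034)]):
    h=cv2.convexHull(np.float32(proj(r,box(p,b))));cv2.polylines(out,[np.int32(h*16)],True,(0,255,0),1,cv2.LINE_AA,4)
c=cv2.findContours(m.astype(np.uint8),0,1)[0];cv2.drawContours(out,c,-1,(0,0,255),1)
x0,y0=130,40
q=proj(r,box(p,[(0,),(-.125,.19),(.03,)]));lo=q.min(0)-40;hi=q.max(0)+40
lo=np.clip(lo,0,None).astype(int);hi=hi.astype(int)
cr=out[lo[1]:hi[1],lo[0]:hi[0]];f=min(800/cr.shape[1],600/cr.shape[0]);print(lo,hi,f)
cv2.imwrite("pics/w2c.png",cv2.resize(cr,None,fx=f,fy=f,interpolation=cv2.INTER_CUBIC))
E
```

```text
5.85 [ 0.6209 -0.0131  0.3545] -74.1 F [-0.4 -0.3 -1.2] w 0.0855 ff 0.0 q6 -0.02
0.69 [239.6, 37.1, 110.7, 197.0]
[207   1] [389 320] 1.8808777429467085
```

View pics/w2c.png

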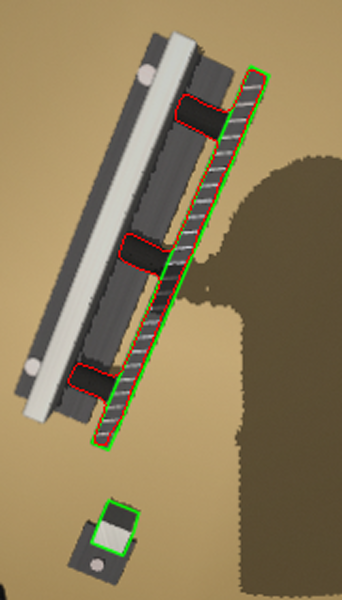

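```bash
python3 - <<'E'
from h import *
plan(.45,.074,.12,-72.55)
E
```

```text
from [ 0.6201 -0.0129  0.356 ] -74.06 rows 11
{"dp":[-0.47,0.51,0.86],"roll":-0.03,"hand":1},
{"dp":[-0.48,0.51,0.86],"roll":-0.03,"hand":1},
{"dp":[-0.47,0.5,0.85],"roll":-0.03,"hand":1},
{"dp":[-0.48,0.51,0.86],"roll":-0.03,"hand":1},
{"dp":[-0.48,0.5,0.86],"roll":-0.03,"hand":1},
{"dp":[-0.48,0.5,0.86],"roll":-0.03,"hand":1},
{"dp":[-0.48,0.5,0.86],"roll":-0.03,"hand":1},
{"dp":[-0.48,0.5,0.86],"roll":-0.03,"hand":1},
{"dp":[-0.49,0.5,0.85],"roll":-0.03,"hand":1},
{"dp":[-0.48,0.5,0.86],"roll":-0.03,"hand":1},
{"dp":[-0.49,0.5,0.86],"roll":-0.03,"hand":1},
```

Request:
send_rows(
  targets=[
    {"dp": [-0.53, 0.55, 0.94], "roll": -0.03, "hand": 1},
    {"dp": [-0.53, 0.55, 0.94], "roll": -0.03, "hand": 1},
    {"dp": [-0.53, 0.55, 0.94], "roll": -0.03, "hand": 1},
    {"dp": [-0.53, 0.55, 0.94], "roll": -0.03, "hand": 1},
    {"dp": [-0.53, 0.55, 0.94], "roll": -0.03, "hand": 1},
    {"dp": [-0.53, 0.55, 0.94], "roll": -0.03, "hand": 1},
    {"dp": [-0.53, 0.55, 0.94], "roll": -0.03, "hand": 1},
    {"dp": [-0.53, 0.55, 0.94], "roll": -0.03, "hand": 1},
    {"dp": [-0.53, 0.55, 0.94], "roll": -0.03, "hand": 1},
    {"dp": [-0.53, 0.55, 0.94], "roll": -0.03, "hand": 1},
  ],
)

```text
clock: 7.2
eef_pos: [0.4501, 0.0754, 0.1215]
orientation: [0.806, -0.592, 0.0, -0.001]
contact_force: [-0.1, 1.3, 0.1]
width: 0.0853
finger_force: 0.0
```

Request:
send_rows(
  newtons=60,
  targets=[
    {"dp": [0, 0, 0.9], "roll": 0, "hand": 1},
    {"dp": [0, 0, 0.9], "roll": 0, "hand": 1},
    {"dp": [0, 0, 0.9], "roll": 0, "hand": 1},
    {"dp": [0, 0, 0.9], "roll": 0, "hand": 1},
    {"dp": [0, 0, 0.9], "roll": 0, "hand": 1},
  ],
)

```text
clock: 7.82
eef_pos: [0.451, 0.0754, 0.0091]
orientation: [0.806, -0.592, 0.0, -0.001]
contact_force: [-0.1, -0.2, 0.5]
width: 0.0855
finger_force: 0.0
```

```bash
python3 - <<'E'
from h import *
pose()
E
```

```text
7.83 [0.451  0.0754 0.0091] -72.62 F [-0.1 -0.2  0.5] w 0.0855 ff 0.0 q6 -0.3
```

Request:
send_rows(
  newtons=60,
  targets=[
    {"dp": [0, 0, 0.15], "roll": 0, "hand": 0},
    {"dp": [0, 0, 0], "roll": 0, "hand": 0},
    {"dp": [0, 0, 0], "roll": 0, "hand": 0},
    {"dp": [0, 0, 0], "roll": 0, "hand": 0},
    {"dp": [0, 0, 0], "roll": 0, "hand": 0},
    {"dp": [0, 0, -0.5], "roll": 0, "hand": 0},
    {"dp": [0, 0, -0.5], "roll": 0, "hand": 0},
    {"dp": [0, 0, 0], "roll": 0, "hand": 0},
  ],
)

```text
clock: 8.82
eef_pos: [0.4518, 0.0759, 0.0315]
orientation: [0.806, -0.592, 0.001, -0.001]
contact_force: [1.1, -0.1, -2.6]
width: 0.0468
finger_force: 62.6
```

```bash
python3 - <<'E'
from h import *
pose()
plan(.5859,-.1264,.030,-98.25,n=10,hand=0)
E
```

```text
8.82 [0.4518 0.0759 0.0315] -72.63 F [ 1.1 -0.1 -2.6] w 0.0468 ff 62.6 q6 -0.3
from [0.4518 0.0759 0.0315] -72.63 rows 10
{"dp":[0.93,-0.27,0.01],"roll":0.56,"hand":0},
{"dp":[0.92,-0.31,0],"roll":0.56,"hand":0},
{"dp":[0.91,-0.35,0.01],"roll":0.56,"hand":0},
{"dp":[0.88,-0.4,0],"roll":0.56,"hand":0},
{"dp":[0.87,-0.43,0.01],"roll":0.56,"hand":0},
{"dp":[0.85,-0.47,0.01],"roll":0.56,"hand":0},
{"dp":[0.83,-0.51,0],"roll":0.56,"hand":0},
{"dp":[0.8,-0.54,0.01],"roll":0.56,"hand":0},
{"dp":[0.78,-0.58,0],"roll":0.55,"hand":0},
{"dp":[0.75,-0.62,0.01],"roll":0.56,"hand":0},
```

Request:
send_rows(
  targets=[
    {"dp": [0.93, -0.27, 0], "roll": 0.56, "hand": 0},
    {"dp": [0.92, -0.31, 0], "roll": 0.56, "hand": 0},
    {"dp": [0.91, -0.35, 0], "roll": 0.56, "hand": 0},
    {"dp": [0.88, -0.4, 0], "roll": 0.56, "hand": 0},
    {"dp": [0.87, -0.43, 0], "roll": 0.56, "hand": 0},
    {"dp": [0.85, -0.47, 0], "roll": 0.56, "hand": 0},
    {"dp": [0.83, -0.51, 0], "roll": 0.56, "hand": 0},
    {"dp": [0.8, -0.54, 0], "roll": 0.56, "hand": 0},
    {"dp": [0.78, -0.58, 0], "roll": 0.55, "hand": 0},
    {"dp": [0.75, -0.62, 0], "roll": 0.56, "hand": 0},
  ],
)

```text
clock: 10.07
eef_pos: [0.5851, -0.1276, 0.0296]
orientation: [-0.654, 0.757, 0.0, -0.0]
contact_force: [0.2, 0.4, -2.9]
width: 0.0468
finger_force: 62.5
```

Request:
send_rows(
  targets=[
    {"dp": [0, 0, 0.5], "roll": 0, "hand": 0},
    {"dp": [0, 0, 0.5], "roll": 0, "hand": 0},
    {"dp": [0, 0, 0], "roll": 0, "hand": 0},
    {"dp": [0, 0, 0], "roll": 0, "hand": 0.7},
    {"dp": [0, 0, 0], "roll": 0, "hand": 0.7},
    {"dp": [0, 0, -1], "roll": 0, "hand": 0.7},
    {"dp": [0, 0, -1], "roll": 0, "hand": 0.7},
    {"dp": [0, 0, -1], "roll": 0, "hand": 1},
  ],
)

```text
clock: 11.08
eef_pos: [0.5849, -0.1267, 0.0806]
orientation: [-0.654, 0.756, 0.0, -0.0]
contact_force: [0.5, -0.1, 0.4]
width: 0.0761
finger_force: 0.0
```

```bash
python3 - <<'E'
from h import *
pose()
V=[]
for c in["scene","side","wrist"]:
    r=grab(c);d=models.outline_of(c,"blank")
    if d:
        print(c,d[0]["score"],d[0]["box"]); V.append((r,d[0]["pixels"]))
    if c=="wrist":cv2.imwrite("pics/w3.png",r["image"])
for v in V: o=fit([v],BL,[.586,-.126,-.144]);print(o.x.round(4),round(o.fun,3))
E
cat >> h.py <<'E'
JP=np.array([.6515,-.05]);JA=-.144
JX=np.array([np.cos(JA),np.sin(JA)]);JY=np.array([-np.sin(JA),np.cos(JA)])
def tojig(p): d=np.asarray(p[:2])-JP; return np.array([d@JX,d@JY])
def fromjig(a,b): return JP+a*JX+b*JY
E
```

```text
11.07 [ 0.5849 -0.1267  0.0806] -98.24 F [ 0.5 -0.1  0.4] w 0.0761 ff 0.0 q6 -0.26
scene 0.69 [219.3, 257.1, 85.1, 31.6]
side 0.72 [351.9, 245.1, 26.8, 76.0]
wrist 0.75 [272.2, 67.6, 102.8, 348.6]
[ 0.5807 -0.1283 -0.1405] 0.016
[ 0.5845 -0.1254 -0.1395] 0.008
[ 0.5831 -0.1281 -0.1413] 0.002
```

```bash
python3 - <<'E'
from h import *
c=tojig([.5848,-.127]);print(c)
t=fromjig(c[0]-.032,c[1]-.074);print(t)
plan(t[0],t[1],.08,11.75)
E
```

```text
[-0.05495993 -0.08577468]
[ 0.54251199 -0.195642  ]
from [ 0.5844 -0.1268  0.0793] -98.26 rows 25
{"dp":[0.12,0.05,-0],"roll":-0.96,"hand":1},
{"dp":[0.11,0.06,-0],"roll":-0.96,"hand":1},
{"dp":[0.11,0.07,-0],"roll":-0.96,"hand":1},
{"dp":[0.11,0.07,-0],"roll":-0.96,"hand":1},
{"dp":[0.09,0.09,-0.01],"roll":-0.96,"hand":1},
{"dp":[0.1,0.09,0],"roll":-0.96,"hand":1},
{"dp":[0.08,0.1,0],"roll":-0.96,"hand":1},
{"dp":[0.08,0.1,0],"roll":-0.96,"hand":1},
{"dp":[0.06,0.11,-0],"roll":-0.96,"hand":1},
{"dp":[0.06,0.12,-0],"roll":-0.96,"hand":1},
{"dp":[0.05,0.11,-0],"roll":-0.96,"hand":1},
{"dp":[0.04,0.13,-0],"roll":-0.96,"hand":1},
{"dp":[0.03,0.12,-0.01],"roll":-0.96,"hand":1},
{"dp":[0.03,0.13,0],"roll":-0.96,"hand":1},
{"dp":[0.01,0.13,0],"roll":-0.96,"hand":1},
{"dp":[0,0.13,0],"roll":-0.96,"hand":1},
{"dp":[-0.01,0.13,-0],"roll":-0.96,"hand":1},
{"dp":[-0.01,0.12,-0],"roll":-0.96,"hand":1},
{"dp":[-0.03,0.13,-0],"roll":-0.96,"hand":1},
{"dp":[-0.04,0.12,-0],"roll":-0.96,"hand":1},
{"dp":[-0.05,0.12,-0.01],"roll":-0.96,"hand":1},
{"dp":[-0.05,0.12,0],"roll":-0.96,"hand":1},
{"dp":[-0.07,0.11,0],"roll":-0.96,"hand":1},
{"dp":[-0.07,0.11,0],"roll":-0.96,"hand":1},
{"dp":[-0.08,0.1,0],"roll":-0.96,"hand":1},
```

Request:
send_rows(
  targets=[
    {"dp": [0, 0, 0], "roll": -1, "hand": 1},
    {"dp": [0, 0, 0], "roll": -1, "hand": 1},
    {"dp": [0, 0, 0], "roll": -1, "hand": 1},
    {"dp": [0, 0, 0], "roll": -1, "hand": 1},
    {"dp": [0, 0, 0], "roll": -1, "hand": 1},
    {"dp": [0, 0, 0], "roll": -1, "hand": 1},
    {"dp": [0, 0, 0], "roll": -1, "hand": 1},
    {"dp": [0, 0, 0], "roll": -1, "hand": 1},
    {"dp": [0, 0, 0], "roll": -1, "hand": 1},
    {"dp": [0, 0, 0], "roll": -1, "hand": 1},
  ],
)

```text
clock: 12.62
eef_pos: [0.5844, -0.1269, 0.0788]
orientation: [0.898, -0.441, -0.001, 0.0]
contact_force: [0.1, -0.5, 1.0]
width: 0.0855
finger_force: 0.0
```

Request:
send_rows(
  targets=[
    {"dp": [0, 0, 0], "roll": -1, "hand": 1},
    {"dp": [0, 0, 0], "roll": -1, "hand": 1},
    {"dp": [0, 0, 0], "roll": -1, "hand": 1},
    {"dp": [0, 0, 0], "roll": -1, "hand": 1},
    {"dp": [0, 0, 0], "roll": -1, "hand": 1},
    {"dp": [0, 0, 0], "roll": -1, "hand": 1},
    {"dp": [0, 0, 0], "roll": -1, "hand": 1},
    {"dp": [0, 0, 0], "roll": -1, "hand": 1},
    {"dp": [0, 0, 0], "roll": -1, "hand": 1},
    {"dp": [0, 0, 0], "roll": -1, "hand": 1},
  ],
)

```text
clock: 13.88
eef_pos: [0.5844, -0.127, 0.0789]
orientation: [0.998, -0.056, -0.001, 0.0]
contact_force: [-0.4, 0.5, 0.4]
width: 0.0857
finger_force: 0.0
```

Request:
send_rows(
  targets=[
    {"dp": [0, 0, 0], "roll": -1, "hand": 1},
    {"dp": [0, 0, 0], "roll": -1, "hand": 1},
    {"dp": [0, 0, 0], "roll": -1, "hand": 1},
    {"dp": [0, 0, 0], "roll": -1, "hand": 1},
    {"dp": [-0.74, 0.79, 0], "roll": 0, "hand": 1},
    {"dp": [-0.74, 0.79, 0], "roll": 0, "hand": 1},
    {"dp": [-0.74, 0.79, 0], "roll": 0, "hand": 1},
    {"dp": [0, 0, 0.5], "roll": 0, "hand": 1},
    {"dp": [0, 0, 0], "roll": 0, "hand": 1},
  ],
)

```text
clock: 15.0
eef_pos: [0.5418, -0.1961, 0.0658]
orientation: [0.995, 0.102, -0.001, -0.0]
contact_force: [-0.0, -0.1, 0.4]
width: 0.0853
finger_force: 0.0
```

```bash
python3 - <<'E'
from h import *
pose();print(tojig(status.sense()["eef_pos"]))
r=grab("wrist");cv2.imwrite("pics/w4.png",r["image"])
E
```

```text
15.0 [ 0.5418 -0.1961  0.0658] 11.72 F [-0.  -0.1  0.4] w 0.0853 ff 0.0 q6 1.78
[-0.08765511 -0.16028834]
```

View pics/w4.png

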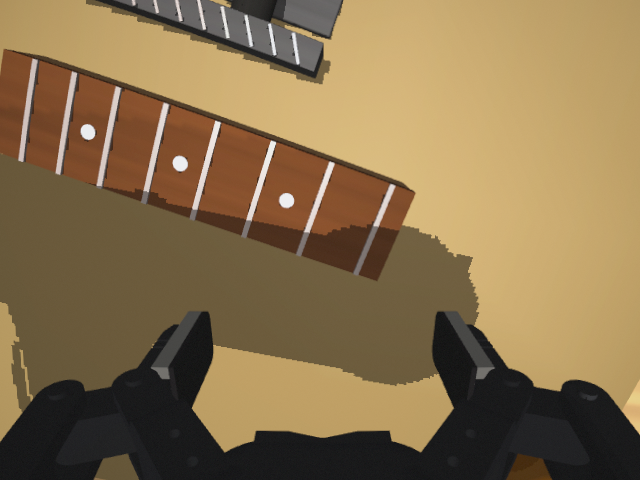

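Request:
send_rows(
  targets=[
    {"dp": [0, 0, 0.9], "roll": 0, "hand": 1},
    {"dp": [0, 0, 0.9], "roll": 0, "hand": 1},
    {"dp": [0, 0, 0.9], "roll": 0, "hand": 1},
    {"dp": [0.294, -0.106, 0], "roll": 0, "hand": 1},
    {"dp": [0.294, -0.106, 0], "roll": 0, "hand": 1},
    {"dp": [0.294, -0.106, 0], "roll": 0, "hand": 1},
    {"dp": [0.294, -0.106, 0], "roll": 0, "hand": 1},
    {"dp": [0.294, -0.106, 0], "roll": 0, "hand": 1},
    {"dp": [0.294, -0.106, 0], "roll": 0, "hand": 1},
  ],
)

```text
clock: 16.18
eef_pos: [0.5831, -0.1717, 0.0005]
orientation: [0.995, 0.102, 0.0, 0.0]
contact_force: [-2.0, -2.9, 4.1]
width: 0.0852
finger_force: 2.5
```

```bash
cat >> h.py <<'E'
def look(p0,cams=("scene","side","wrist")):
    pose(); s=status.sense();F=np.array(s["contact_force"][:2]);print("tcp jig",tojig(s["eef_pos"]).round(4),"F jig",(F@JX).round(1),(F@JY).round(1))
    for c in cams:
        r=grab(c);d=models.outline_of(c,"blank")
        if not d: print(c,"none");continue
        o=fit([(r,d[0]["pixels"])],BL,p0);print(c,round(d[0]["score"],2),"jig",tojig(o.x).round(4),"rel yaw",round(o.x[2]-JA,4),round(o.fun,3))
    return o.x
E
python3 - <<'E'
from h import *
look([.615,-.107,-.1])
E
```

```text
16.18 [ 5.831e-01 -1.717e-01  5.000e-04] 11.75 F [-2.  -2.9  4.1] w 0.0852 ff 2.5 q6 1.74
tcp jig [-0.0502 -0.1302] F jig -1.6 -3.2
scene 0.51 jig [0.034  0.0071] rel yaw -0.0016 0.304
side 0.81 jig [-0.026 -0.061] rel yaw -0.0365 4.506
wrist 0.71 jig [-0.0321 -0.0665] rel yaw 0.0107 0.009
```

Request:
send_rows(
  targets=[
    {"dp": [0.075, 0.027, -0.04], "roll": 0, "hand": 1},
    {"dp": [0.075, 0.027, -0.04], "roll": 0, "hand": 1},
    {"dp": [0.075, 0.027, 0], "roll": 0, "hand": 1},
    {"dp": [0.075, 0.027, 0], "roll": 0, "hand": 1},
  ],
)

```text
clock: 16.98
eef_pos: [0.5905, -0.1729, 0.002]
orientation: [0.995, 0.102, -0.0, -0.0]
contact_force: [-3.0, -1.0, 0.9]
width: 0.0853
finger_force: 1.2
```

```bash
python3 - <<'E'
from h import *
look([.622,-.107,-.14],["wrist"])
E
```

```text
16.98 [ 0.5905 -0.1729  0.002 ] 11.74 F [-3.  -1.   0.9] w 0.0853 ff 1.2 q6 1.74
tcp jig [-0.0428 -0.1304] F jig -2.8 -1.4
wrist 0.86 jig [-0.0291 -0.0664] rel yaw 0.0715 0.065
```

Request:
send_rows(
  targets=[
    {"dp": [0.038, 0.014, 0], "roll": 0, "hand": 1},
    {"dp": [0.038, 0.014, 0], "roll": 0, "hand": 1},
    {"dp": [0.038, 0.014, 0], "roll": 0, "hand": 1},
    {"dp": [0, 0, 0], "roll": 0, "hand": 1},
  ],
)

```text
clock: 17.58
eef_pos: [0.592, -0.1731, 0.0018]
orientation: [0.995, 0.102, -0.001, -0.0]
contact_force: [-7.4, 2.5, 3.0]
width: 0.0855
finger_force: 3.4
```

```bash
python3 - <<'E'
from h import *
look([.622,-.107,-.1],["wrist"])
E
```

```text
17.57 [ 0.592  -0.1731  0.0018] 11.74 F [-7.4  2.5  3. ] w 0.0855 ff 3.4 q6 1.74
tcp jig [-0.0412 -0.1304] F jig -7.7 1.4
wrist 0.9 jig [-0.0278 -0.0664] rel yaw 0.0713 0.066
```

```bash
python3 - <<'E'
from h import *
r=grab("wrist");out=r["image"].copy()
c=fromjig(-.024,-.0664)
for p,b,col in(([*JP,JA],FI,(0,255,0)),([*c,JA],BL,(255,255,0))):
    h=cv2.convexHull(np.float32(proj(r,box(p,b))));cv2.polylines(out,[np.int32(h*16)],True,col,1,cv2.LINE_AA,4)
cv2.imwrite("pics/w5.png",out)
E
```

```text
(no output)
```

View pics/w5.png

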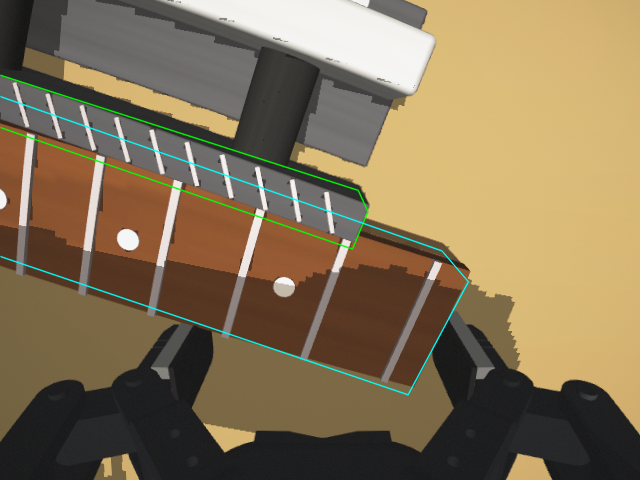

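Request:
send_rows(
  targets=[
    {"dp": [0.082, -0.226, 0], "roll": 0, "hand": 1},
    {"dp": [0.082, -0.226, 0], "roll": 0, "hand": 1},
    {"dp": [0.082, -0.226, 0], "roll": 0, "hand": 1},
  ],
)

```text
clock: 18.1
eef_pos: [0.5956, -0.1555, 0.0018]
orientation: [0.995, 0.102, -0.001, 0.0]
contact_force: [-3.9, -3.8, -0.5]
width: 0.0856
finger_force: 2.7
```

```bash
python3 - <<'E'
from h import *
look([*fromjig(-.024,-.05),-.144],["scene","wrist"])
E
```

```text
18.1 [ 0.5956 -0.1555  0.0018] 11.73 F [-3.9 -3.8 -0.5] w 0.0856 ff 2.7 q6 1.71
tcp jig [-0.0402 -0.1124] F jig -3.3 -4.3
scene 0.64 jig [-0.0397 -0.0562] rel yaw 0.088 0.525
wrist 0.58 jig [-0.0285 -0.0492] rel yaw 0.0626 0.115
```

```bash
python3 - <<'E'
s=open('h.py').read()
s=s.replace("def fit(views,b,p0,z0=0,blur=2):\n","def fit(views,b,p0,z0=0,blur=2,ign=None):\n")
s=s.replace("            t+=((k-m)**2).sum()","            t+=(((k-m)**2)*(1 if ign is None else ign)).sum()")
s=s.replace("o=fit([(r,d[0][\"pixels\"])],BL,p0)","o=fit([(r,d[0][\"pixels\"])],BL,p0,ign=ignore(r,c))")
s+='''
def ignore(r,c):
    w=np.zeros((480,640),np.uint8)
    h=cv2.convexHull(np.float32(proj(r,box([*JP,JA],[(0,.02),(-.125,.125),(.006,.04)]))))
    cv2.fillConvexPoly(w,np.int32(h),255); w=cv2.dilate(w,np.ones((25,25)))
    if c=="wrist": w[310:,100:220]=255; w[300:,430:560]=255
    return (w==0).astype(np.float32)
'''
open('h.py','w').write(s)
E
python3 - <<'E'
from h import *
look([*fromjig(-.024,-.049),-.144],["wrist"])
E
```

```text
18.3 [ 0.5958 -0.155   0.0019] 11.76 F [-4.6  1.7  0.2] w 0.0855 ff 2.5 q6 1.71
tcp jig [-0.04   -0.1119] F jig -4.8 1.0
wrist 0.79 jig [-0.024  -0.0488] rel yaw 0.017 0.001
```

Request:
send_rows(
  targets=[
    {"dp": [0.06, 0.02, 0], "roll": 0, "hand": 1},
    {"dp": [0, 0, 0], "roll": 0, "hand": 1},
  ],
)

```text
clock: 18.65
eef_pos: [0.5966, -0.1552, 0.0018]
orientation: [0.995, 0.102, -0.001, -0.0]
contact_force: [-6.6, 3.6, 2.1]
width: 0.0849
finger_force: 3.8
```

```bash
python3 - <<'E'
from h import *
look([*fromjig(-.024,-.049),-.144],["wrist"])
E
```

```text
18.65 [ 0.5966 -0.1552  0.0018] 11.75 F [-6.6  3.6  2.1] w 0.0849 ff 3.8 q6 1.72
tcp jig [-0.0392 -0.112 ] F jig -7.0 2.6
wrist 0.73 jig [-0.0232 -0.0486] rel yaw 0.0164 0.001
```

Request:
send_rows(
  targets=[
    {"dp": [0.107, -0.302, 0], "roll": 0, "hand": 1},
    {"dp": [0.107, -0.302, 0], "roll": 0, "hand": 1},
    {"dp": [0.107, -0.302, 0], "roll": 0, "hand": 1},
  ],
)

```text
clock: 19.12
eef_pos: [0.5998, -0.1324, 0.0018]
orientation: [0.995, 0.102, -0.001, 0.0]
contact_force: [-4.9, -4.5, 0.8]
width: 0.0852
finger_force: 5.0
```

Request:
send_rows(
  targets=[
    {"dp": [0.08, -0.226, 0], "roll": 0, "hand": 1},
    {"dp": [0.08, -0.226, 0], "roll": 0, "hand": 1},
  ],
)

```text
clock: 19.38
eef_pos: [0.6015, -0.1205, 0.0018]
orientation: [0.995, 0.102, -0.001, 0.0]
contact_force: [-5.9, -4.7, -0.3]
width: 0.0853
finger_force: 4.9
```

```bash
python3 - <<'E'
from h import *
look([*fromjig(-.024,-.015),-.144],["wrist"])
E
```

```text
19.38 [ 0.6015 -0.1205  0.0018] 11.73 F [-5.9 -4.7 -0.3] w 0.0853 ff 4.9 q6 1.65
tcp jig [-0.0394 -0.077 ] F jig -5.2 -5.5
wrist 0.69 jig [-0.0234 -0.0137] rel yaw 0.0154 0.001
```

Request:
send_rows(
  targets=[
    {"dp": [0.082, -0.226, 0], "roll": 0, "hand": 1},
    {"dp": [0.082, -0.226, 0], "roll": 0, "hand": 1},
    {"dp": [0.082, -0.226, 0], "roll": 0, "hand": 1},
    {"dp": [0.082, -0.226, 0], "roll": 0, "hand": 1},
    {"dp": [0.082, -0.226, 0], "roll": 0, "hand": 1},
  ],
)

```text
clock: 20.1
eef_pos: [0.6058, -0.0908, 0.0017]
orientation: [0.995, 0.102, -0.001, 0.0]
contact_force: [-5.6, -4.6, 0.7]
width: 0.0855
finger_force: 4.8
```

Request:
send_rows(
  targets=[
    {"dp": [0.082, -0.226, 0], "roll": 0, "hand": 1},
    {"dp": [0.082, -0.226, 0], "roll": 0, "hand": 1},
    {"dp": [0.082, -0.226, 0], "roll": 0, "hand": 1},
    {"dp": [0.082, -0.226, 0], "roll": 0, "hand": 1},
    {"dp": [0.082, -0.226, 0], "roll": 0, "hand": 1},
  ],
)

```text
clock: 20.72
eef_pos: [0.6101, -0.0611, 0.0018]
orientation: [0.995, 0.102, -0.001, 0.0]
contact_force: [-5.6, -4.0, 1.2]
width: 0.0855
finger_force: 4.8
```

```bash
python3 - <<'E'
from h import *
look([*fromjig(-.024,.046),-.13],["wrist"])
E
```

```text
20.73 [ 0.6101 -0.0611  0.0018] 11.72 F [-5.6 -4.   1.2] w 0.0855 ff 4.8 q6 1.56
tcp jig [-0.0394 -0.0169] F jig -5.0 -4.7
wrist 0.92 jig [-0.0234  0.0464] rel yaw 0.0167 0.001
```

Request:
send_rows(
  targets=[
    {"dp": [0.082, -0.226, 0], "roll": 0, "hand": 1},
    {"dp": [0.082, -0.226, 0], "roll": 0, "hand": 1},
    {"dp": [0.082, -0.226, 0], "roll": 0, "hand": 1},
    {"dp": [0.082, -0.226, 0], "roll": 0, "hand": 1},
    {"dp": [0.027, -0.075, 0], "roll": 0, "hand": 1},
    {"dp": [0.027, -0.075, 0], "roll": 0, "hand": 1},
  ],
)

```text
clock: 21.58
eef_pos: [0.6141, -0.0334, 0.0017]
orientation: [0.995, 0.102, -0.001, 0.0]
contact_force: [-5.2, -3.6, 0.4]
width: 0.0853
finger_force: 4.7
```

```bash
python3 - <<'E'
from h import *
look([*fromjig(-.024,.074),-.13],["wrist"])
E
```

```text
21.57 [ 0.6141 -0.0334  0.0017] 11.73 F [-5.2 -3.6  0.4] w 0.0853 ff 4.7 q6 1.51
tcp jig [-0.0394  0.0111] F jig -4.6 -4.3
wrist 0.96 jig [-0.0232  0.0747] rel yaw 0.0163 0.001
```

Request:
send_rows(
  targets=[
    {"dp": [0.02, -0.04, 0], "roll": 0, "hand": 1},
    {"dp": [0.02, -0.04, 0], "roll": 0, "hand": 1},
    {"dp": [0.02, -0.04, 0], "roll": 0, "hand": 1},
  ],
)

```text
clock: 22.05
eef_pos: [0.6144, -0.0314, 0.0017]
orientation: [0.995, 0.102, -0.002, 0.001]
contact_force: [-5.5, -13.3, 0.9]
width: 0.0855
finger_force: 8.3
```

```bash
python3 - <<'E'
from h import *
look([*fromjig(-.024,.074),-.13],["wrist"])
E
```

```text
22.05 [ 0.6144 -0.0314  0.0017] 11.71 F [ -5.5 -13.3   0.9] w 0.0855 ff 8.3 q6 1.51
tcp jig [-0.0394  0.013 ] F jig -3.5 -14.0
wrist 0.62 jig [-0.0231  0.0763] rel yaw 0.0161 0.001
```

Request:
send_rows(
  targets=[
    {"dp": [0.05, 0.04, 0], "roll": 0, "hand": 1},
    {"dp": [0, 0, 0], "roll": 0, "hand": 1},
    {"dp": [0, 0, 0], "roll": 0, "hand": 1},
  ],
)

```text
clock: 22.52
eef_pos: [0.6147, -0.0317, 0.0016]
orientation: [0.995, 0.102, -0.003, 0.0]
contact_force: [-10.3, -5.8, 4.7]
width: 0.0856
finger_force: 7.9
```

```bash
python3 - <<'E'
from h import *
x=look([*fromjig(-.024,.074),-.13],["wrist"]);print(x)
E
```

```text
22.52 [ 0.6147 -0.0317  0.0016] 11.7 F [-10.3  -5.8   4.7] w 0.0856 ff 7.9 q6 1.51
tcp jig [-0.0391  0.0128] F jig -9.4 -7.3
wrist 0.87 jig [-0.0231  0.0761] rel yaw 0.017 0.001
[ 0.63952755  0.02862205 -0.12703445]
```

```bash
sed -i 's/^JP=.*/JP=np.array([.6515,-.05])+.0013*np.array([.128,.992]);JA=-.128/' h.py; python3 - <<'E'
from h import *
s=status.sense();print(tojig(s["eef_pos"]),tojig([.6395,.0286]))
# after retreat of (-.012,-.012) jig
p=fromjig(*(tojig(s["eef_pos"])+[-.012,-.012]))
g=fromjig(-.024,.147);print(g)
th=np.radians(ang(s["orientation"]))
def tool(dX,dY,a):
    d=dX*JX+dY*JY;c,s_=np.cos(a),np.sin(a);return np.round([(c*d[0]+s_*d[1])/.025,(s_*d[0]-c*d[1])/.025],3)
print("retreat",tool(-.012,-.012,th))
plan(g[0],g[1],.075,82.67,start=(*p,.075,11.72))
E
```

```text
[-0.03885534  0.0121353 ] [-0.0219356   0.07512489]
[0.6466274  0.10015064]
retreat [-0.61   0.297]
from [ 0.6012 -0.0421  0.075 ] 11.72 rows 16
{"dp":[0.18,-0.33,-0],"roll":-0.97,"hand":1},
{"dp":[0.21,-0.3,-0],"roll":-0.97,"hand":1},
{"dp":[0.23,-0.3,-0],"roll":-0.97,"hand":1},
{"dp":[0.26,-0.27,-0],"roll":-0.97,"hand":1},
{"dp":[0.27,-0.26,-0],"roll":-0.97,"hand":1},
{"dp":[0.29,-0.23,-0],"roll":-0.97,"hand":1},
{"dp":[0.31,-0.21,-0],"roll":-0.97,"hand":1},
{"dp":[0.33,-0.18,-0],"roll":-0.97,"hand":1},
{"dp":[0.33,-0.16,-0],"roll":-0.96,"hand":1},
{"dp":[0.35,-0.13,-0],"roll":-0.97,"hand":1},
{"dp":[0.36,-0.1,-0],"roll":-0.96,"hand":1},
{"dp":[0.37,-0.08,-0],"roll":-0.97,"hand":1},
{"dp":[0.37,-0.05,-0],"roll":-0.96,"hand":1},
{"dp":[0.37,-0.01,-0],"roll":-0.97,"hand":1},
{"dp":[0.37,0.01,-0],"roll":-0.96,"hand":1},
{"dp":[0.37,0.03,-0],"roll":-0.97,"hand":1},
```

Request:
send_rows(
  targets=[
    {"dp": [-0.3, 0.15, 0], "roll": 0, "hand": 1},
    {"dp": [-0.31, 0.15, 0], "roll": 0, "hand": 1},
    {"dp": [0, 0, -1], "roll": 0, "hand": 1},
    {"dp": [0, 0, -1], "roll": 0, "hand": 1},
    {"dp": [0, 0, -1], "roll": 0, "hand": 1},
    {"dp": [0.18, -0.33, 0], "roll": -0.97, "hand": 1},
    {"dp": [0.21, -0.3, 0], "roll": -0.97, "hand": 1},
    {"dp": [0.23, -0.3, 0], "roll": -0.97, "hand": 1},
    {"dp": [0.26, -0.27, 0], "roll": -0.97, "hand": 1},
    {"dp": [0.27, -0.26, 0], "roll": -0.97, "hand": 1},
  ],
)

```text
clock: 23.88
eef_pos: [0.6192, 0.0044, 0.0776]
orientation: [0.956, 0.293, 0.001, 0.0]
contact_force: [0.1, -0.0, -0.8]
width: 0.0855
finger_force: 0.0
```

Request:
send_rows(
  targets=[
    {"dp": [0.29, -0.23, 0], "roll": -0.97, "hand": 1},
    {"dp": [0.31, -0.21, 0], "roll": -0.97, "hand": 1},
    {"dp": [0.33, -0.18, 0], "roll": -0.97, "hand": 1},
    {"dp": [0.33, -0.16, 0], "roll": -0.97, "hand": 1},
    {"dp": [0.35, -0.13, 0], "roll": -0.97, "hand": 1},
    {"dp": [0.36, -0.1, 0], "roll": -0.96, "hand": 1},
    {"dp": [0.37, -0.08, 0], "roll": -0.96, "hand": 1},
    {"dp": [0.37, -0.05, 0], "roll": -0.96, "hand": 1},
    {"dp": [0.37, -0.01, 0], "roll": -0.96, "hand": 1},
    {"dp": [0.37, 0.02, 0], "roll": -0.96, "hand": 1},
  ],
)

```text
clock: 25.12
eef_pos: [0.6478, 0.0931, 0.0776]
orientation: [0.775, 0.632, 0.001, 0.0]
contact_force: [-0.1, -0.0, -1.0]
width: 0.0852
finger_force: 0.0
```

Request:
send_rows(
  targets=[
    {"dp": [0.37, 0.03, 0], "roll": -0.96, "hand": 1},
    {"dp": [0, 0, 0], "roll": 0, "hand": 1},
  ],
)

```text
clock: 25.38
eef_pos: [0.6503, 0.1021, 0.0774]
orientation: [0.751, 0.66, 0.001, 0.0]
contact_force: [-0.6, -0.5, -0.1]
width: 0.0855
finger_force: 0.0
```

```bash
python3 - <<'E'
from h import *
x=look([*fromjig(-.024,.074),-.13],["scene","side","wrist"])
cv2.imwrite("pics/w6.png",grab("wrist")["image"])
plan(*fromjig(-.024,.147),.07,82.67)
E
```

```text
25.38 [0.6503 0.1021 0.0774] 82.62 F [-0.6 -0.5 -0.1] w 0.0855 ff 0.0 q6 2.56
tcp jig [-0.0206  0.1494] F jig -0.5 -0.6
scene 0.81 jig [-0.0172  0.0717] rel yaw 0.007 0.007
side 0.65 jig [-0.0196  0.0742] rel yaw -0.0251 0.001
wrist 0.61 jig [-0.019   0.0671] rel yaw 0.0165 0.139
from [0.6495 0.1012 0.0771] 82.56 rows 1
{"dp":[-0.06,-0.11,0.29],"roll":-0.02,"hand":1},
```

View pics/w6.png

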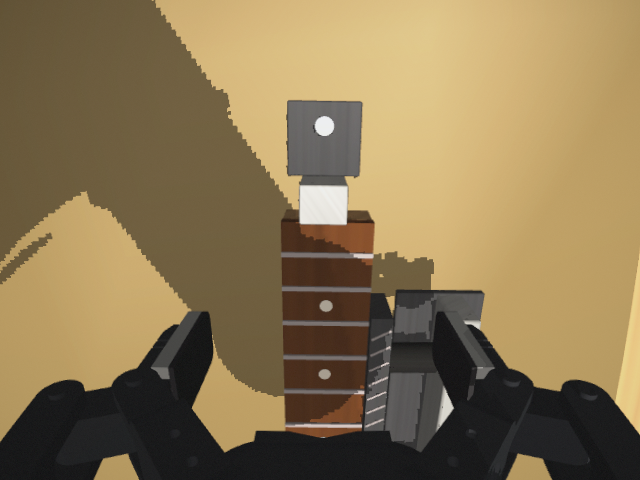

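Request:
send_rows(
  newtons=80,
  targets=[
    {"dp": [0.16, -0.06, 0], "roll": 0, "hand": 1},
    {"dp": [0, 0, 0.9], "roll": 0, "hand": 1},
    {"dp": [0, 0, 0.9], "roll": 0, "hand": 1},
    {"dp": [0, 0, 0.9], "roll": 0, "hand": 1},
    {"dp": [0, 0, 0.25], "roll": 0, "hand": 1},
    {"dp": [0, 0, 0], "roll": 0, "hand": 0},
    {"dp": [0, 0, 0], "roll": 0, "hand": 0},
    {"dp": [0, 0, 0], "roll": 0, "hand": 0},
    {"dp": [0, 0, 0], "roll": 0, "hand": 0},
  ],
)

```text
clock: 26.85
eef_pos: [0.6495, 0.106, 0.0049]
orientation: [0.751, 0.66, 0.001, 0.0]
contact_force: [-0.6, 0.5, 7.0]
width: 0.0464
finger_force: 83.7
```

Request:
send_rows(
  targets=[
    {"dp": [0, -0.5, 0], "roll": 0, "hand": 0},
    {"dp": [0, -0.7, 0], "roll": 0, "hand": 0},
    {"dp": [0, -0.7, 0], "roll": 0, "hand": 0},
    {"dp": [0, -0.5, 0], "roll": 0, "hand": 0},
    {"dp": [0, 0, 0], "roll": 0, "hand": 0},
  ],
)

```text
clock: 27.48
eef_pos: [0.5891, 0.1142, 0.0049]
orientation: [0.751, 0.66, 0.001, 0.0]
contact_force: [-4.4, 2.9, 11.9]
width: 0.0469
finger_force: 84.5
```

```bash
python3 - <<'E'
from h import *
x=look([*fromjig(-.084,.074),-.13],["scene","side","wrist"])
s=status.sense();z=s["eef_pos"][2]
plan(*fromjig(-.084,-.155),z,-97.33,n=40,hand=0)
E
```

```text
27.48 [0.5891 0.1142 0.0049] 82.66 F [-4.4  2.9 11.9] w 0.0469 ff 84.5 q6 2.5
tcp jig [-0.0829  0.1536] F jig -4.7 2.3
scene 0.65 jig [-0.0809  0.0738] rel yaw -0.0131 0.146
side 0.61 jig [-0.0829  0.0773] rel yaw 0.0037 0.012
wrist 0.96 jig [-0.0844  0.0737] rel yaw -0.0046 0.247
from [0.5891 0.1142 0.0049] 82.65 rows 40
{"dp":[-0.31,-0,-0],"roll":0.98,"hand":0},
{"dp":[-0.31,0.02,-0],"roll":0.98,"hand":0},
{"dp":[-0.3,0.05,-0],"roll":0.98,"hand":0},
{"dp":[-0.3,0.07,-0],"roll":0.98,"hand":0},
{"dp":[-0.3,0.09,-0],"roll":0.98,"hand":0},
{"dp":[-0.28,0.12,-0],"roll":0.98,"hand":0},
{"dp":[-0.28,0.14,-0],"roll":0.98,"hand":0},
{"dp":[-0.26,0.16,-0],"roll":0.98,"hand":0},
{"dp":[-0.25,0.18,-0],"roll":0.98,"hand":0},
{"dp":[-0.24,0.2,-0],"roll":0.98,"hand":0},
{"dp":[-0.22,0.22,-0],"roll":0.98,"hand":0},
{"dp":[-0.2,0.23,-0],"roll":0.98,"hand":0},
{"dp":[-0.18,0.25,-0],"roll":0.98,"hand":0},
{"dp":[-0.16,0.26,-0],"roll":0.98,"hand":0},
{"dp":[-0.14,0.27,-0],"roll":0.98,"hand":0},
{"dp":[-0.12,0.29,-0],"roll":0.98,"hand":0},
{"dp":[-0.1,0.29,-0],"roll":0.98,"hand":0},
{"dp":[-0.07,0.3,-0
[... 285 characters left out ...]
,
{"dp":[0.09,0.29,-0],"roll":0.98,"hand":0},
{"dp":[0.12,0.29,-0],"roll":0.98,"hand":0},
{"dp":[0.13,0.27,-0],"roll":0.98,"hand":0},
{"dp":[0.16,0.27,-0],"roll":0.99,"hand":0},
{"dp":[0.18,0.25,-0],"roll":0.98,"hand":0},
{"dp":[0.2,0.23,-0],"roll":0.99,"hand":0},
{"dp":[0.22,0.22,-0],"roll":0.98,"hand":0},
{"dp":[0.23,0.21,-0],"roll":0.99,"hand":0},
{"dp":[0.25,0.18,-0],"roll":0.98,"hand":0},
{"dp":[0.26,0.16,-0],"roll":0.99,"hand":0},
{"dp":[0.28,0.14,-0],"roll":0.98,"hand":0},
{"dp":[0.28,0.12,-0],"roll":0.99,"hand":0},
{"dp":[0.3,0.1,-0],"roll":0.98,"hand":0},
{"dp":[0.3,0.07,-0],"roll":0.99,"hand":0},
{"dp":[0.3,0.05,-0],"roll":0.98,"hand":0},
{"dp":[0.31,0.03,-0],"roll":0.99,"hand":0},
```

Request:
send_rows(
  targets=[
    {"dp": [-0.31, 0, -0.04], "roll": 0.98, "hand": 0},
    {"dp": [-0.31, 0.02, -0.02], "roll": 0.98, "hand": 0},
    {"dp": [-0.3, 0.05, 0], "roll": 0.98, "hand": 0},
    {"dp": [-0.3, 0.07, 0], "roll": 0.98, "hand": 0},
    {"dp": [-0.3, 0.09, 0], "roll": 0.98, "hand": 0},
    {"dp": [-0.28, 0.12, 0], "roll": 0.98, "hand": 0},
    {"dp": [-0.28, 0.14, 0], "roll": 0.98, "hand": 0},
    {"dp": [-0.26, 0.16, 0], "roll": 0.98, "hand": 0},
    {"dp": [-0.25, 0.18, 0], "roll": 0.98, "hand": 0},
    {"dp": [-0.24, 0.2, 0], "roll": 0.98, "hand": 0},
  ],
)

```text
clock: 29.02
eef_pos: [0.5789, 0.0369, 0.005]
orientation: [0.947, 0.322, 0.0, -0.0]
contact_force: [1.3, 0.9, -0.3]
width: 0.0465
finger_force: 82.9
```

Request:
send_rows(
  targets=[
    {"dp": [-0.22, 0.22, 0], "roll": 0.98, "hand": 0},
    {"dp": [-0.2, 0.23, 0], "roll": 0.98, "hand": 0},
    {"dp": [-0.18, 0.25, 0], "roll": 0.98, "hand": 0},
    {"dp": [-0.16, 0.26, 0], "roll": 0.98, "hand": 0},
    {"dp": [-0.14, 0.27, 0], "roll": 0.98, "hand": 0},
    {"dp": [-0.12, 0.29, 0], "roll": 0.98, "hand": 0},
    {"dp": [-0.1, 0.29, 0], "roll": 0.98, "hand": 0},
    {"dp": [-0.07, 0.3, 0], "roll": 0.98, "hand": 0},
    {"dp": [-0.05, 0.31, 0], "roll": 0.98, "hand": 0},
    {"dp": [-0.03, 0.31, 0], "roll": 0.98, "hand": 0},
  ],
)

```text
clock: 30.28
eef_pos: [0.5686, -0.0397, 0.005]
orientation: [0.998, -0.064, 0.0, -0.0]
contact_force: [1.9, 0.1, 1.4]
width: 0.0466
finger_force: 83.0
```

Request:
send_rows(
  targets=[
    {"dp": [0, 0.3, 0], "roll": 0.98, "hand": 0},
    {"dp": [0.02, 0.31, 0], "roll": 0.98, "hand": 0},
    {"dp": [0.05, 0.31, 0], "roll": 0.98, "hand": 0},
    {"dp": [0.07, 0.3, 0], "roll": 0.98, "hand": 0},
    {"dp": [0.09, 0.29, 0], "roll": 0.98, "hand": 0},
    {"dp": [0.12, 0.29, 0], "roll": 0.98, "hand": 0},
    {"dp": [0.13, 0.27, 0], "roll": 0.98, "hand": 0},
    {"dp": [0.16, 0.27, 0], "roll": 0.99, "hand": 0},
    {"dp": [0.18, 0.25, 0], "roll": 0.98, "hand": 0},
    {"dp": [0.2, 0.23, 0], "roll": 0.99, "hand": 0},
  ],
)

```text
clock: 31.52
eef_pos: [0.5581, -0.1158, 0.005]
orientation: [0.897, -0.442, -0.0, -0.0]
contact_force: [-0.4, 2.7, 2.6]
width: 0.0464
finger_force: 83.2
```

Request:
send_rows(
  targets=[
    {"dp": [0.22, 0.22, 0], "roll": 0.98, "hand": 0},
    {"dp": [0.23, 0.21, 0], "roll": 0.99, "hand": 0},
    {"dp": [0.25, 0.18, 0], "roll": 0.98, "hand": 0},
    {"dp": [0.26, 0.16, 0], "roll": 0.99, "hand": 0},
    {"dp": [0.28, 0.14, 0], "roll": 0.98, "hand": 0},
    {"dp": [0.28, 0.12, 0], "roll": 0.99, "hand": 0},
    {"dp": [0.3, 0.1, 0], "roll": 0.98, "hand": 0},
    {"dp": [0.3, 0.07, 0], "roll": 0.99, "hand": 0},
    {"dp": [0.3, 0.05, 0], "roll": 0.98, "hand": 0},
    {"dp": [0.31, 0.03, 0], "roll": 0.99, "hand": 0},
  ],
)

```text
clock: 32.78
eef_pos: [0.5476, -0.1924, 0.0049]
orientation: [-0.659, 0.752, 0.0, -0.0]
contact_force: [0.4, 2.3, 3.3]
width: 0.0465
finger_force: 83.2
```

```bash
python3 - <<'E'
from h import *
x=look([*fromjig(-.084,-.076),-.13],["scene","side","wrist"])
plan(*fromjig(-.033,-.155),.0055,-97.33,hand=0)
E
```

```text
32.77 [ 0.5476 -0.1924  0.0049] -97.55 F [0.4 2.3 3.3] w 0.0465 ff 83.2 q6 -0.13
tcp jig [-0.0848 -0.1558] F jig 0.1 2.3
scene 0.87 jig [-0.0823 -0.0607] rel yaw -0.0409 0.069
side 0.63 jig [-0.0846 -0.0821] rel yaw 0.0021 0.841
wrist 0.95 jig [-0.0857 -0.0775] rel yaw 0.002 0.238
from [ 0.548  -0.1927  0.0049] -97.3 rows 3
{"dp":[-0.01,-0.69,-0.01],"roll":0,"hand":0},
{"dp":[-0.02,-0.68,-0.01],"roll":0,"hand":0},
{"dp":[-0.01,-0.69,-0],"roll":0,"hand":0},
```

Request:
send_rows(
  targets=[
    {"dp": [0, -0.62, 0], "roll": 0, "hand": 0},
    {"dp": [0, -0.62, 0], "roll": 0, "hand": 0},
    {"dp": [0, -0.62, 0], "roll": 0, "hand": 0},
    {"dp": [0, 0, 0], "roll": 0, "hand": 0},
    {"dp": [0, 0, 0], "roll": 0, "hand": 1},
    {"dp": [0, 0, 0], "roll": 0, "hand": 1},
    {"dp": [0, 0, 0], "roll": 0, "hand": 1},
    {"dp": [0, 0, -0.9], "roll": 0, "hand": 1},
    {"dp": [0, 0, -0.9], "roll": 0, "hand": 1},
    {"dp": [0, 0, -0.9], "roll": 0, "hand": 1},
  ],
)

```text
clock: 34.33
eef_pos: [0.5939, -0.1985, 0.0729]
orientation: [-0.66, 0.751, 0.0, -0.0]
contact_force: [1.1, 0.3, 0.2]
width: 0.0854
finger_force: 0.0
```

Request:
send_rows(
  targets=[
    {"dp": [0, 0.5, 0], "roll": 0, "hand": 1},
    {"dp": [0, 0.5, 0], "roll": 0, "hand": 1},
    {"dp": [0, 0, 0], "roll": 1, "hand": 1},
    {"dp": [0, 0, 0], "roll": 1, "hand": 1},
    {"dp": [0, 0, 0], "roll": 1, "hand": 1},
    {"dp": [0, 0, 0], "roll": 1, "hand": 1},
    {"dp": [0, 0, 0], "roll": 1, "hand": 1},
    {"dp": [0, 0, 0], "roll": 1, "hand": 1},
    {"dp": [0, 0, 0], "roll": 1, "hand": 1},
    {"dp": [0, 0, 0], "roll": 1, "hand": 1},
  ],
)

```text
clock: 35.58
eef_pos: [0.5679, -0.1952, 0.0712]
orientation: [-0.389, 0.921, 0.001, -0.001]
contact_force: [0.4, -1.2, -0.1]
width: 0.0854
finger_force: 0.0
```

Request:
send_rows(
  targets=[
    {"dp": [0, 0, 0], "roll": 1, "hand": 1},
    {"dp": [0, 0, 0], "roll": 1, "hand": 1},
    {"dp": [0, 0, 0], "roll": 1, "hand": 1},
    {"dp": [0, 0, 0], "roll": 1, "hand": 1},
    {"dp": [0, 0, 0], "roll": 1, "hand": 1},
    {"dp": [0, 0, 0], "roll": 1, "hand": 1},
    {"dp": [0, 0, 0], "roll": 1, "hand": 1},
    {"dp": [0, 0, 0], "roll": 0.25, "hand": 1},
    {"dp": [0, 0, 0], "roll": 0, "hand": 1},
  ],
)

```text
clock: 36.7
eef_pos: [0.5688, -0.1953, 0.0718]
orientation: [-0.111, 0.994, 0.0, -0.0]
contact_force: [-0.1, -0.2, -0.1]
width: 0.0857
finger_force: 0.0
```

```bash
python3 - <<'E'
from h import *
x=look([*fromjig(-.038,-.076),-.13],["scene","side","wrist"])
cv2.imwrite("pics/w7.png",grab("wrist")["image"])
s=status.sense();plan(*fromjig(-.07,-.1505),.07,-167.33)
E
```

```text
36.7 [ 0.5688 -0.1953  0.0718] -167.23 F [-0.1 -0.2 -0.1] w 0.0857 ff 0.0 q6 -1.34
tcp jig [-0.0635 -0.156 ] F jig -0.1 -0.2
scene 0.89 jig [-0.0351 -0.074 ] rel yaw -0.0031 0.003
side 0.92 jig [-0.005  -0.0778] rel yaw -0.3362 0.117
wrist 0.7 jig [-0.0367 -0.0778] rel yaw -0.006 0.03
from [ 0.5695 -0.1954  0.0723] -167.27 rows 1
{"dp":[0.2,0.3,0.09],"roll":0,"hand":1},
```

View pics/w7.png

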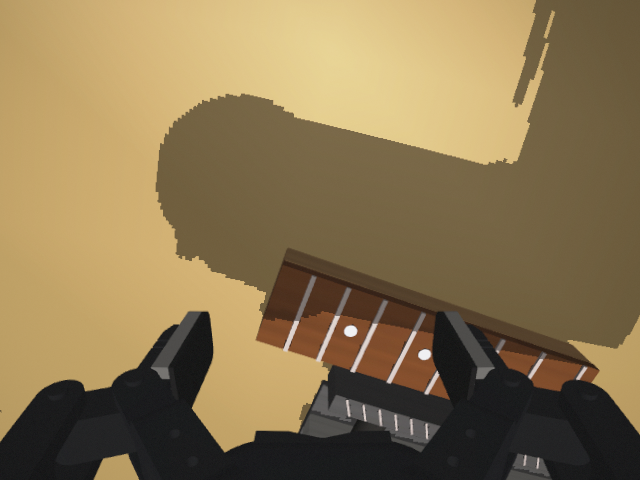

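Request:
send_rows(
  targets=[
    {"dp": [0.11, 0.04, 0.92], "roll": 0, "hand": 1},
    {"dp": [0, 0, 0.92], "roll": 0, "hand": 1},
    {"dp": [0, 0, 0.92], "roll": 0, "hand": 1},
    {"dp": [-0.189, 0.144, 0], "roll": 0, "hand": 1},
    {"dp": [-0.189, 0.144, 0], "roll": 0, "hand": 1},
    {"dp": [-0.189, 0.144, 0], "roll": 0, "hand": 1},
    {"dp": [-0.13, 0.123, 0], "roll": 0, "hand": 1},
    {"dp": [-0.13, 0.123, 0], "roll": 0, "hand": 1},
    {"dp": [-0.13, 0.123, 0], "roll": 0, "hand": 1},
  ],
)

```text
clock: 38.17
eef_pos: [0.5858, -0.1703, 0.0038]
orientation: [-0.111, 0.994, -0.0, 0.0]
contact_force: [-2.7, -3.5, 3.7]
width: 0.0853
finger_force: 2.6
```

```bash
python3 - <<'E'
from h import *
x=look([*fromjig(-.031,-.066),-.13],["scene","side","wrist"])
E
```

```text
38.17 [ 0.5858 -0.1703  0.0038] -167.29 F [-2.7 -3.5  3.7] w 0.0853 ff 2.6 q6 -1.39
tcp jig [-0.0498 -0.129 ] F jig -2.3 -3.8
scene 0.81 jig [-0.0294 -0.0636] rel yaw -0.004 0.0
side 0.59 jig [ 0.0036 -0.0516] rel yaw -0.0115 0.311
wrist 0.8 jig [-0.0136 -0.0709] rel yaw -0.2438 0.082
```

Request:
send_rows(
  targets=[
    {"dp": [-0.075, -0.027, 0], "roll": 0, "hand": 1},
    {"dp": [-0.075, -0.027, 0], "roll": 0, "hand": 1},
    {"dp": [-0.075, -0.027, 0], "roll": 0, "hand": 1},
    {"dp": [-0.075, -0.027, 0], "roll": 0, "hand": 1},
  ],
)

```text
clock: 38.98
eef_pos: [0.5925, -0.1711, 0.0029]
orientation: [-0.111, 0.994, 0.0, -0.001]
contact_force: [-5.1, 1.8, 1.9]
width: 0.0849
finger_force: 3.0
```

```bash
python3 - <<'E'
from h import *
x=look([*fromjig(-.025,-.066),-.13],["scene"])
E
```

```text
38.98 [ 0.5925 -0.1711  0.0029] -167.3 F [-5.1  1.8  1.9] w 0.0849 ff 3.0 q6 -1.38
tcp jig [-0.043 -0.129] F jig -5.3 1.2
scene 0.57 jig [-0.0239 -0.0629] rel yaw 0.0244 0.0
```

Request:
send_rows(
  targets=[
    {"dp": [-0.038, -0.014, 0], "roll": 0, "hand": 1},
    {"dp": [-0.038, -0.014, 0], "roll": 0, "hand": 1},
    {"dp": [0, 0, 0], "roll": 0, "hand": 1},
  ],
)

```text
clock: 39.45
eef_pos: [0.5935, -0.1712, 0.0029]
orientation: [-0.111, 0.994, 0.0, -0.002]
contact_force: [-7.4, 3.0, 3.7]
width: 0.0857
finger_force: 4.0
```

```bash
python3 - <<'E'
from h import *
x=look([*fromjig(-.025,-.066),-.13],["scene","wrist"])
E
```

```text
39.45 [ 0.5935 -0.1712  0.0029] -167.3 F [-7.4  3.   3.7] w 0.0857 ff 4.0 q6 -1.38
tcp jig [-0.042  -0.1289] F jig -7.7 2.1
scene 0.69 jig [-0.0219 -0.062 ] rel yaw -0.0012 0.0
wrist 0.77 jig [-0.0077 -0.0699] rel yaw -0.2094 0.082
```

Request:
send_rows(
  targets=[
    {"dp": [-0.082, 0.226, 0], "roll": 0, "hand": 1},
    {"dp": [-0.082, 0.226, 0], "roll": 0, "hand": 1},
    {"dp": [-0.06, -0.02, 0], "roll": 0, "hand": 1},
    {"dp": [0, 0, 0], "roll": 0, "hand": 1},
  ],
)

```text
clock: 40.15
eef_pos: [0.5963, -0.1598, 0.0028]
orientation: [-0.11, 0.994, 0.0, -0.002]
contact_force: [-7.6, 1.8, 3.9]
width: 0.0854
finger_force: 5.0
```

```bash
python3 - <<'E'
from h import *
x=look([*fromjig(-.024,-.053),-.13],["scene"])
E
```

```text
40.15 [ 0.5963 -0.1598  0.0028] -167.32 F [-7.6  1.8  3.9] w 0.0854 ff 5.0 q6 -1.4
tcp jig [-0.0408 -0.1172] F jig -7.8 0.8
scene 0.61 jig [-0.0204 -0.0515] rel yaw 0.0059 0.0
```

Request:
send_rows(
  targets=[
    {"dp": [-0.082, 0.226, 0], "roll": 0, "hand": 1},
    {"dp": [-0.082, 0.226, 0], "roll": 0, "hand": 1},
    {"dp": [-0.082, 0.226, 0], "roll": 0, "hand": 1},
    {"dp": [-0.082, 0.226, 0], "roll": 0, "hand": 1},
    {"dp": [-0.082, 0.226, 0], "roll": 0, "hand": 1},
  ],
)

```text
clock: 40.88
eef_pos: [0.6004, -0.1307, 0.0028]
orientation: [-0.11, 0.994, -0.0, -0.002]
contact_force: [-6.2, -4.6, 1.7]
width: 0.0857
finger_force: 3.5
```

```bash
python3 - <<'E'
from h import *
x=look([*fromjig(-.024,-.023),-.13],["scene"])
E
```

```text
40.88 [ 0.6004 -0.1307  0.0028] -167.38 F [-6.2 -4.6  1.7] w 0.0857 ff 3.5 q6 -1.45
tcp jig [-0.0404 -0.0879] F jig -5.6 -5.3
scene 0.68 jig [-0.0213 -0.0216] rel yaw -0.0301 0.0
```

Request:
send_rows(
  targets=[
    {"dp": [-0.082, 0.226, 0], "roll": 0, "hand": 1},
    {"dp": [-0.082, 0.226, 0], "roll": 0, "hand": 1},
    {"dp": [-0.082, 0.226, 0], "roll": 0, "hand": 1},
    {"dp": [-0.082, 0.226, 0], "roll": 0, "hand": 1},
    {"dp": [-0.082, 0.226, 0], "roll": 0, "hand": 1},
    {"dp": [-0.082, 0.226, 0], "roll": 0, "hand": 1},
  ],
)

```text
clock: 41.72
eef_pos: [0.6054, -0.0948, 0.0028]
orientation: [-0.11, 0.994, -0.0, -0.001]
contact_force: [-4.9, -4.0, 0.3]
width: 0.085
finger_force: 3.6
```

Request:
send_rows(
  targets=[
    {"dp": [-0.082, 0.226, 0], "roll": 0, "hand": 1},
    {"dp": [-0.082, 0.226, 0], "roll": 0, "hand": 1},
    {"dp": [-0.082, 0.226, 0], "roll": 0, "hand": 1},
    {"dp": [-0.082, 0.226, 0], "roll": 0, "hand": 1},
    {"dp": [-0.082, 0.226, 0], "roll": 0, "hand": 1},
    {"dp": [-0.082, 0.226, 0], "roll": 0, "hand": 1},
  ],
)

```text
clock: 42.48
eef_pos: [0.6104, -0.0588, 0.0028]
orientation: [-0.11, 0.994, -0.0, -0.001]
contact_force: [-4.2, -4.1, 0.4]
width: 0.0853
finger_force: 3.1
```

```bash
python3 - <<'E'
from h import *
x=look([*fromjig(-.024,.046),-.13],["scene"])
E
```

```text
42.48 [ 0.6104 -0.0588  0.0028] -167.35 F [-4.2 -4.1  0.4] w 0.0853 ff 3.1 q6 -1.57
tcp jig [-0.0397 -0.0153] F jig -3.6 -4.6
scene 0.85 jig [-0.0205  0.0462] rel yaw 0.0003 0.0
```

Request:
send_rows(
  targets=[
    {"dp": [-0.06, -0.03, 0], "roll": 0, "hand": 1},
    {"dp": [0, 0, 0], "roll": 0, "hand": 1},
    {"dp": [0, 0, 0], "roll": 0, "hand": 1},
  ],
)

```text
clock: 42.95
eef_pos: [0.6119, -0.0585, 0.0028]
orientation: [-0.111, 0.994, 0.0, -0.001]
contact_force: [-5.9, 1.6, 0.8]
width: 0.0853
finger_force: 3.9
```

```bash
python3 - <<'E'
from h import *
x=look([*fromjig(-.024,.046),-.13],["scene"])
E
```

```text
42.95 [ 0.6119 -0.0585  0.0028] -167.29 F [-5.9  1.6  0.8] w 0.0853 ff 3.9 q6 -1.57
tcp jig [-0.0382 -0.0148] F jig -6.1 0.8
scene 0.82 jig [-0.0185  0.0473] rel yaw 0.0054 0.0
```

Good pressure held. Continue to the stop.

Request:
send_rows(
  targets=[
    {"dp": [-0.082, 0.226, 0], "roll": 0, "hand": 1},
    {"dp": [-0.082, 0.226, 0], "roll": 0, "hand": 1},
    {"dp": [-0.085, 0.226, 0], "roll": 0, "hand": 1},
    {"dp": [-0.04, 0.07, 0], "roll": 0, "hand": 1},
    {"dp": [-0.04, 0.07, 0], "roll": 0, "hand": 1},
    {"dp": [-0.04, 0.07, 0], "roll": 0, "hand": 1},
  ],
)

```text
clock: 43.8
eef_pos: [0.6151, -0.0362, 0.0028]
orientation: [-0.11, 0.994, -0.0, -0.002]
contact_force: [-7.6, -5.4, 1.6]
width: 0.0853
finger_force: 6.0
```

```bash
python3 - <<'E'
from h import *
x=look([*fromjig(-.024,.074),-.13],["scene"])
E
```

```text
43.8 [ 0.6151 -0.0362  0.0028] -167.32 F [-7.6 -5.4  1.6] w 0.0853 ff 6.0 q6 -1.61
tcp jig [-0.0378  0.0077] F jig -6.9 -6.3
scene 0.56 jig [-0.0175  0.0689] rel yaw 0.0127 0.002
```

Request:
send_rows(
  targets=[
    {"dp": [-0.022, 0.056, 0], "roll": 0, "hand": 1},
    {"dp": [-0.022, 0.056, 0], "roll": 0, "hand": 1},
    {"dp": [-0.022, 0.056, 0], "roll": 0, "hand": 1},
    {"dp": [0, 0, 0], "roll": 0, "hand": 1},
  ],
)

```text
clock: 44.4
eef_pos: [0.6157, -0.0322, 0.0028]
orientation: [-0.11, 0.994, -0.001, -0.002]
contact_force: [-6.7, -7.9, 2.0]
width: 0.0854
finger_force: 6.3
```

```bash
python3 - <<'E'
from h import *
x=look([*fromjig(-.024,.074),-.13],["scene"])
E
```

```text
44.4 [ 0.6157 -0.0322  0.0028] -167.33 F [-6.7 -7.9  2. ] w 0.0854 ff 6.3 q6 -1.61
tcp jig [-0.0378  0.0118] F jig -5.7 -8.7
scene 0.82 jig [-0.018   0.0714] rel yaw 0.0002 0.002
```

Request:
send_rows(
  targets=[
    {"dp": [-0.04, 0.025, 0], "roll": 0, "hand": 1},
    {"dp": [0, 0, 0], "roll": 0, "hand": 1},
    {"dp": [0, 0, 0], "roll": 0, "hand": 1},
  ],
)

```text
clock: 44.88
eef_pos: [0.6157, -0.0322, 0.0028]
orientation: [-0.11, 0.994, -0.001, -0.003]
contact_force: [-8.9, -10.7, 3.9]
width: 0.0851
finger_force: 7.6
```

```bash
python3 - <<'E'
from h import *
pose();s=status.sense();F=np.array(s["contact_force"][:2]);print(tojig(s["eef_pos"]),F@JX,F@JY)
E
```

```text
44.88 [ 0.6157 -0.0322  0.0028] -167.35 F [ -8.9 -10.7   3.9] w 0.0851 ff 7.6 q6 -1.62
[-0.03782171  0.0118117 ] -7.4791851888282 -11.79797316576611
```

Request:
send_rows(
  targets=[
    {"dp": [0.1, -0.05, 0], "roll": 0, "hand": 1},
    {"dp": [0.2, -0.1, 0], "roll": 0, "hand": 1},
    {"dp": [0.3, -0.14, 0], "roll": 0, "hand": 1},
    {"dp": [0, 0, 0], "roll": 0, "hand": 1},
    {"dp": [0, 0, -0.9], "roll": 0, "hand": 1},
    {"dp": [0, 0, -0.9], "roll": 0, "hand": 1},
    {"dp": [0.5, -0.5, -0.9], "roll": 0, "hand": 1},
    {"dp": [0.9, -0.7, -0.9], "roll": 0, "hand": 1},
    {"dp": [0.9, -0.7, -0.9], "roll": 0, "hand": 1},
    {"dp": [0.9, -0.7, -0.9], "roll": 0, "hand": 1},
  ],
)

```text
clock: 46.12
eef_pos: [0.5419, -0.1217, 0.1395]
orientation: [-0.111, 0.994, -0.0, 0.001]
contact_force: [1.1, -0.6, 0.3]
width: 0.0853
finger_force: 0.0
```

Request:
send_rows(
  targets=[
    {"dp": [0.9, -0.7, -0.9], "roll": 0, "hand": 1},
    {"dp": [0.9, -0.7, -0.9], "roll": 0, "hand": 1},
    {"dp": [0, -0.9, -0.9], "roll": 0, "hand": 1},
    {"dp": [0, -0.9, -0.9], "roll": 0, "hand": 1},
    {"dp": [0, 0, 0], "roll": 0, "hand": 1},
  ],
)

```text
clock: 46.75
eef_pos: [0.5171, -0.2104, 0.2304]
orientation: [-0.11, 0.994, -0.001, 0.002]
contact_force: [-0.8, 1.3, -0.1]
width: 0.0852
finger_force: 0.0
```

```bash
python3 - <<'E'
from h import *
x=look([*fromjig(-.024,.074),-.13],["scene","side","wrist"])
a=grab("scene")["image"][230:340,210:420];b=grab("side")["image"][140:320,250:460]
a=cv2.resize(a,None,fx=2.6,fy=2.6,interpolation=2);b=cv2.resize(b,(a.shape[1],int(b.shape[0]*a.shape[1]/b.shape[1]*.6)),interpolation=2)
cv2.imwrite("pics/fin.png",np.vstack([a,b])[:600])
E
```

```text
46.75 [ 0.5171 -0.2104  0.2304] -167.37 F [-0.8  1.3 -0.1] w 0.0852 ff 0.0 q6 -1.32
tcp jig [-0.1128 -0.1775] F jig -0.9 1.2
scene 0.9 jig [-0.0189  0.0723] rel yaw 0.0219 0.002
side 0.87 jig [-0.0185  0.0782] rel yaw -0.0202 0.001
wrist 0.58 jig [-0.0066  0.0484] rel yaw 0.1714 0.086
```

View pics/fin.png

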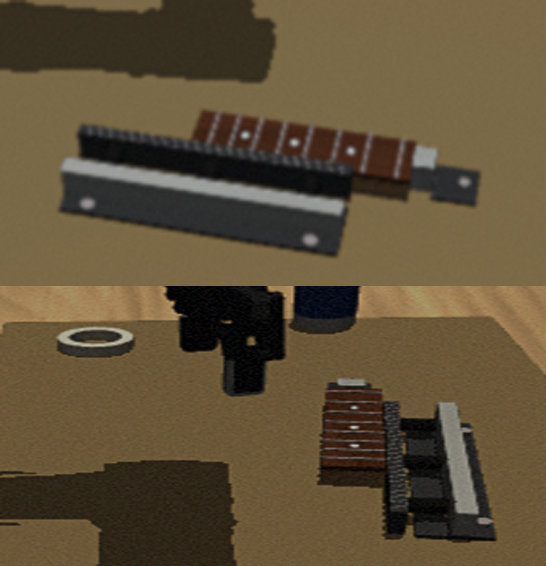

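The picture shows the blank against the file with its end at the stop, and the arm is clear, so I'm handing it in.

```bash
python3 -c "
from bench import manip; print(manip.sign_off())"
```

```text
the job is handed in; nothing more can be done
None
```

I ran both long edges along the file to the stop at roughly 4–9 N, and handed the job in at about 47 s with the blank turned end for end, frets up, against the file and the stop; the sign-off gave no verdict, so I can't confirm it passed.

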